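# Put the stacking hardware trays back together

## Robot

A 7-joint arm with a two-finger parallel gripper is mounted at the origin on the work surface. World frame = base frame: x ahead of the robot, y to its left, z up, the work surface at z = 0. Lengths are in m, angles in rad, forces in N, time in s.
With the tool pointing down it reaches from about 0.425 to 0.875 m from the base axis. Payload 4.7 kg.
Tool frame: the origin (TCP) lies at the very end of the fingers, on their centre line; the grasp point (between the pads) lies 19 mm behind it; z points along the fingers, y is the direction in which the jaws open and shut (so a half turn about z gives the same grasp; the last joint's range is limited). The gripper opens to 87 mm and grips with 3 to 60 N. Pads are 19 mm wide; open, the fingers measure 117 mm over their backs; the gripper's body (75 mm by 190 mm) begins 51 mm behind the grasp point.
Start: joints at [-1.298, 0.321, -0.07, 1.45, 0.023, 1.371, -0.057], TCP at [0.166, 0.628, 0.223] pointing down, gripper open.
Joint ranges: [-2.86, 2.86], [-0.3, 2.09], [-1.38, 1.24], [0.06, 2.45], [-1.56, 4.7], [0.09, 2.05], [-2.69, 2.69]. Speed limits (rad/s): [2.57, 2.57, 3.14, 3.14, 3.14, 3.14, 3.14].

## Interface

Orientations are given as a rotation vector (axis times angle).
In Python, from bench import ctrl gives the robot as it stands. The module is installed in compiled form; this text tells all that it offers.
- The arm moves only by the tool move_arm, never from a script. Its arguments are lists of equal length, an entry for each row: "dp": the shift along the tool's x, y, z in units of 30 mm (1.0 is 30 mm), a list of three; "turn": the turn about the tool's z in units of 5 degrees (1.0 is 5 degrees); "jaw": the opening, from -1 (shut) to 1 (fully open). A call has 1 to 5 rows; each row is the pose to reach, as a shift and turn from the pose commanded when the call began, along the tool's axes at that moment; what a row does not reach only later rows make up. A row lasts 1/10 s, in which the tool goes at most 50 mm and 8.59 degrees, less where a joint would pass 70% of its speed; a pose out of reach is approached as far as the arm can. A call with a gripper value outside its range is refused whole. The fingers move at their own pace and stop on an object; "grip_force" is the grip in N (left out, the last holds). Time passes only in rows, so rows that repeat a pose let the fingers close. It gives the time, the measured TCP pose, the force and the opening at its end, in the units of the state.
- ctrl.get_state(): the state, without advancing time (a new reading comes with each control period).
- ctrl.get_image(name): name is "scene" or "top" or "wrist"; returns the picture (400x640x3 uint8, red, green, blue); there is no depth.
- ctrl.camera_info(name): a dict with "intrinsics" (3x3 intrinsics, pixels), "extrinsics" (4x4, takes a point from world to camera coordinates). Camera axes: x right, y up, looking along -z (the intrinsics and any distortion apply to the point x, -y, -z); pixel columns grow to the right and rows downward; lengths in m; the calibration is good to about 2 mm. A picture is of the moment at which its call begins: read the wrist's pose just before it. camera_info takes no time and is no camera call; for the wrist camera it gives the pose at the moment of the call.
- ctrl.close_job(): hands the job in, once; it reports no verdict.
Trained networks look in the newest picture that a camera, given by its name, has taken for a name from the list of things; names that differ only in an ending like _2 or _b are one class to them, and where a whole thing is asked for, a point or a joint stands for the part that bears it (a point fixed in the world has none). Each returns a list of dicts, best first, with "confidence" (0 to 1); they miss things now and then, are a little off and sometimes report something else, mostly with a low value. They report only what shows in the picture. A call takes as long as a camera call.
- ctrl.look_for(camera, target): "rect" ([centre column, centre row, width, height] in pixels, round what is visible of it).
- ctrl.masks_of(camera, target): "region" (400x640 bool, what is visible of it) and "rect" ([centre column, centre row, width, height] in pixels, round what is visible of it).
The state is a dict: "time": time; "joint_positions": joint angles; "qd": joint speeds; "joint_torque": joint torques, N m; "position": TCP position; "tool_rot": TCP orientation; "ft_force": force on the tool from outside, world axes, zero at the start; "torque": the same for the moment, N m; "grip_width": opening from 0.0 (shut) to 1.0 (fully open).
Only numpy, scipy, OpenCV 4.12 (cv2) and the standard library are available. Lean on these libraries where they do the work, as an engineer would, in place of code of your own. Each camera call takes 0.05 s, during which the arm holds its last target. There are 200 camera calls.

## Task

Tidy the hardware trays away into one stack where the deep tray stands: the middle tray on the deep one, the shallow tray on that and the lid on top, every cut corner over a cut corner so that each skirt drops fully home over the rim below. The trays are full of loose buckles, rings and rivets, so keep them level and set everything down rather than dropping it, leave the deep tray in its place, and do not disturb the thread spools and the thread cone or knock against the tool rack.

Things in the scene. Friction and masses are not known exactly. Their poses are not given: they have to be found in the camera images.
- deep_tray: deepest tray, of buckles, one compartment: white plastic, 60 mm high, 0.5 kg, bottom of the stack. Seen from above the rim is 116 x 56 mm, the two corners at its +x end cut off at 45 degrees (14 mm legs), the -x corners square. Origin: centre of underside; x along the length to the cut corners, z up. Tray above fully home: its origin 50 mm above this origin. Foot, walls and fit: see the noses.
- middle_tray: tray with three compartments of D-rings: same outline, rim, skirt and material as the deep tray, but 44 mm high, 0.3 kg. The lid lies across its rim at the start. Origin: centre of underside; x along the length to the cut corners, z up. Tray above fully home: its origin 34 mm above this origin.
- shallow_tray: shallowest tray, two compartments of rivets: same outline, rim, skirt and material, but 34 mm high, 0.22 kg; a thread spool stands close to each of its long sides. Origin: centre of underside; x along the length to the cut corners, z up. Lid fully home: its origin 24 mm above this origin.
- lid: closed lid, white plastic, 0.13 kg: same outline, skirt and ledge as the trays, no walls; on its ledge plate a solid grip rib 92 mm long (x -50 to +42 mm), 26 mm wide, from 13 to 35 mm above the underside. Origin: centre of underside; x along the length to the cut corners, z up. At the start it rests on its skirt crosswise on the middle tray's rim; it can stand on the mat too.
- deep_tray_nose (a point): middle of the deep tray's cut end: 58 mm along +x from its origin, at underside height. Foot of all trays and lid: an open skirt 10 mm deep, flared to 130 x 70 mm outside at the bottom, under a ledge 122 x 62 mm that lies 10 to 13 mm above the underside.
- middle_tray_nose (a point): same point of the middle tray. Walls of all trays: 3 mm thick, plumb from the ledge to the rim, 56 mm apart outside; grip across the width, fingertips 15 mm or more above the underside, anywhere from x = -45 to +35 mm.
- shallow_tray_nose (a point): same point of the shallow tray. Fit: a skirt drops 10 mm over the rim below only with the cut corners matched; play each side 1.2 mm when home, 4.5 mm at the skirt's flared mouth, which guides it in under its own weight.
- lid_nose (a point): same point of the lid (58 mm along +x from its origin, underside height)
- mat: green cutting mat fixed on the table, 740 x 1240 mm, 3 mm thick; all stand on it. Origin: centre of its underside, at table height
- spool_a: cream thread spool, upright, 32 mm diameter, 48 mm high, loose, close beside the shallow tray. Origin: centre of its underside
- spool_b: brown thread spool, upright, 32 mm diameter, 48 mm high, loose, beside the other long side of the shallow tray. Origin: centre of its underside
- cone: cone of straw-coloured thread, upright, 62 mm diameter at the foot, 42 mm at 92 mm height, 115 mm high, loose, near an end of the deep tray. Origin: centre of its underside
- tool_rack: wooden tool rack fixed on the mat, block 62 x 150 x 65 mm high, with punches and awls standing in it to 134 mm high. Origin: centre of its underside; y along its length

How it is judged:
At the end, for the whole second after the job is handed in: Middle tray on deep tray, shallow on middle, lid on shallow: each fully home (origin 50, 34, 24 mm above the one below, +-3 mm), centred within 5 mm, cut ends over each other within 7 mm, level within 0.05 rad, at rest; deep tray upright within 30 mm of where it stood (horizontal distance between middle_tray and deep_tray below 0.005 m and horizontal distance between middle_tray_nose and deep_tray_nose below 0.007 m and z of middle_tray in the frame of deep_tray between 0.047 and 0.053 m and angle between each of middle_tray, shallow_tray, lid, deep_tray's own z axis and vertical below 0.05 rad and horizontal distance between shallow_tray and middle_tray below 0.005 m and horizontal distance between shallow_tray_nose and middle_tray_nose below 0.007 m and z of shallow_tray in the frame of middle_tray between 0.031 and 0.037 m and horizontal distance between lid and shallow_tray below 0.005 m and horizontal distance between lid_nose and shallow_tray_nose below 0.007 m and z of lid in the frame of shallow_tray between 0.021 and 0.027 m and distance of deep_tray from where it was at the start of the episode below 0.03 m and linear speed of each of deep_tray, middle_tray, shallow_tray, lid below 0.02 m/s); the robot touches nothing.
It fails at once if a tray is tipped by more than about 25 degrees, so that its hardware would spill (angle between any of deep_tray, middle_tray, shallow_tray's own z axis and vertical above 0.45 rad).
It fails at once if a tray or the lid is dropped freely from more than about 20 mm ((linear speed of deep_tray above 0.65 m/s and contact force between deep_tray and anything else below 0.02 N) or (linear speed of middle_tray above 0.65 m/s and contact force between middle_tray and anything else below 0.02 N) or (linear speed of shallow_tray above 0.65 m/s and contact force between shallow_tray and anything else below 0.02 N) or (linear speed of lid above 0.65 m/s and contact force between lid and anything else below 0.02 N)).
It fails at once if a thread spool or the thread cone is knocked over or shifted by more than 20 mm (distance of any of spool_a, spool_b, cone from where it was at the start of the episode above 0.02 m or angle between any of spool_a, spool_b, cone's own z axis and vertical above 0.5 rad).
It fails at once if the tool rack is struck with over 8 N (contact force between tool_rack and anything else above 8 N).
It also fails if it takes over 72 s, if anything falls off the work surface, if the arm or the gripper's body presses on something with over 40 N, if the wrist force passes 120 N, or if a joint passes its speed limit or range.

## Working session

There is one attempt and no reset: what is moved stays moved. The work goes in short steps, Python scripts to look and compute and a tool call to move; the robot and the scene stay as the last step left them, time stands still between calls to the robot, and variables do not carry over. Pictures are saved under pics/ and viewed, about 8 in all and at most 12, crops included, and the job is handed in when it is done.

Besides the shell and the picture viewer there is one more tool, called after ">>>" as name([rows], argument=value, ...), one row to a line, values as JSON. move_arm: Moves the arm, as the interface text tells. Its arguments: {"type":"object","properties":{"dp":{"type":"array","items":{"type":"array","items":{"type":"number"}}},"turn":{"type":"array","items":{"type":"number"}},"jaw":{"type":"array","items":{"type":"number"}},"grip_force":{"type":"number"}},"required":["dp","turn","jaw"]}

```bash
mkdir -p pics; cat > h.py <<'E'
from bench import ctrl
import numpy as np, cv2
from scipy.spatial.transform import Rotation as R
def snap(cam,fn=None):
    info=ctrl.camera_info(cam); im=np.array(ctrl.get_image(cam))
    if fn: cv2.imwrite('pics/'+fn,im[:,:,::-1])
    return im,info
def proj(info,P):
    K=np.array(info['intrinsics']);E=np.array(info['extrinsics'])
    p=(E[:3,:3]@np.atleast_2d(P).T).T+E[:3,3]; q=np.c_[p[:,0],-p[:,1],-p[:,2]]
    q=(K@q.T).T; return q[:,:2]/q[:,2:]
def at_z(info,uv,z):
    K=np.array(info['intrinsics']);E=np.array(info['extrinsics'])
    uv=np.atleast_2d(uv); d=np.linalg.solve(K,np.c_[uv,np.ones(len(uv))].T).T
    d=d*[1,-1,-1]; d=d@E[:3,:3]; c=-E[:3,:3].T@E[:3,3]
    return c+d*((z-c[2])/d[:,2:])
def st():
    s=ctrl.get_state(); print('t',round(s['time'],2),'p',np.round(s['position'],4),'rot',np.round(s['tool_rot'],3),'F',np.round(s['ft_force'],1),'g',round(float(s['grip_width']),3)); print(np.round(R.from_rotvec(s['tool_rot']).as_matrix(),3)); return s
E
python3 - <<'E'
from h import *
s=st()
for c in('top','scene'):
    im,i=snap(c,c+'0.png'); print(c,[k for k in i],np.round(i['intrinsics'],1).tolist(),np.round(i['extrinsics'],3).tolist())
for n in('deep_tray','middle_tray','shallow_tray','lid','spool_a','cone','tool_rack'):
    for r in ctrl.look_for('top',n)[:3]: print(n,np.round(r['rect']),round(r['confidence'],2))
E
```

```text
t 0.0 p [0.1662 0.6278 0.2215] rot [-4.050e-01 -3.115e+00  3.000e-03] F [-0.5  0.   0.8] g 0.997
[[-0.967  0.256 -0.   ]
 [ 0.256  0.967 -0.002]
 [-0.    -0.002 -1.   ]]
top ['intrinsics', 'extrinsics'] [[379.5, 0.0, 318.1], [0.0, 379.5, 203.6], [0.0, 0.0, 1.0]] [[0.005, -1.0, -0.025, 0.021], [0.986, 0.0, 0.164, -0.592], [-0.164, -0.026, 0.986, -0.97], [0.0, 0.0, 0.0, 1.0]]
scene ['intrinsics', 'extrinsics'] [[367.4, 0.0, 315.5], [0.0, 367.4, 202.9], [0.0, 0.0, 1.0]] [[-0.826, 0.563, -0.011, 0.489], [-0.441, -0.634, 0.635, 0.225], [0.351, 0.53, 0.772, -1.359], [0.0, 0.0, 0.0, 1.0]]
deep_tray [454. 218.  48.  48.] 0.88
deep_tray [208. 231.  47.  42.] 0.62
deep_tray [332. 226. 470. 268.] 0.24
middle_tray [330. 239.  49.  41.] 0.7
shallow_tray [207. 231.  48.  46.] 0.77
shallow_tray [333. 225. 469. 267.] 0.16
lid [331. 239.  41.  46.] 0.84
spool_a [206. 206.  15.  15.] 0.54
spool_a [224. 240.  21.  12.] 0.47
cone [435. 264.  26.  23.] 0.95
tool_rack [330. 240.  42.  51.] 0.68
tool_rack [354. 134.  50.  38.] 0.6
```

View pics/top0.png

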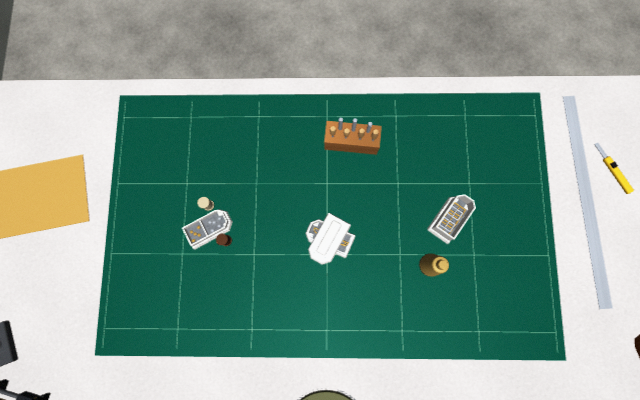

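View pics/scene0.png

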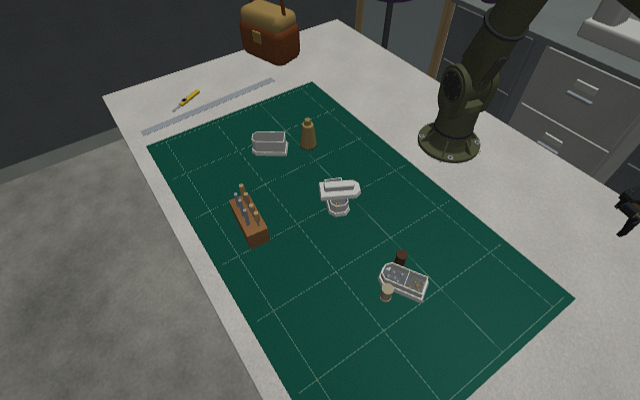

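```bash
python3 - <<'E'
from h import *
i=ctrl.camera_info('top')
for n,uv,z in(('deep',[(453,216),(465,197)],.05),('mid',[(330,239)],.05),('shal',[(207,229),(226,215)],.035),('cr',[(205,202)],.05),('br',[(225,239)],.05),('cone',[(440,265)],.118),('rack',[(355,132)],.068)):
    print(n,np.round(at_z(i,uv,z),3).tolist())
w=ctrl.camera_info('wrist');E=np.array(w['extrinsics']);print(np.round(w['intrinsics'],1).tolist())
print('campos',-E[:3,:3].T@E[:3,3]);print(np.round(E,3))
E
```

```text
deep [[0.558, -0.335, 0.05], [0.61, -0.369, 0.05]]
mid [[0.497, -0.01, 0.05]]
shal [[0.524, 0.324, 0.035], [0.563, 0.273, 0.035]]
cr [[0.596, 0.328, 0.05]]
br [[0.496, 0.269, 0.05]]
cone [[0.43, -0.275, 0.118]]
rack [[0.786, -0.078, 0.068]]
[[328.7, 0.0, 324.3], [0.0, 328.7, 196.6], [0.0, 0.0, 1.0]]
campos [0.10336172 0.64593875 0.38433472]
[[ 0.256  0.967  0.001 -0.651]
 [-0.938  0.248 -0.241  0.029]
 [-0.233  0.061  0.971 -0.388]
 [ 0.     0.     0.     1.   ]]
```

>>> move_arm([
  [-14.4,-7.15,-1],
  [-14.4,-7.15,-1],
  [-14.4,-7.15,-1],
  [-14.4,-7.15,-1],
  [-14.4,-7.15,-1],
], turn=[0,0,0,0,0], jaw=[1,1,1,1,1])

```text
time: 0.95
position: [0.3554, 0.4624, 0.2386]
tool_rot: [0.405, 3.115, 0.001]
ft_force: [0.5, 0.3, -0.2]
grip_width: 1.001
```

>>> move_arm([
  [-6.7,-3.2,-0.6],
  [-6.7,-3.2,-0.6],
  [-6.7,-3.2,-0.6],
  [-6.7,-3.2,-0.6],
  [-6.7,-3.2,-0.6],
], turn=[0,0,0,0,0], jaw=[1,1,1,1,1])

```text
time: 1.45
position: [0.528, 0.3144, 0.2568]
tool_rot: [0.416, 3.111, -0.002]
ft_force: [0.6, -0.4, -0.7]
grip_width: 1.002
```

```bash
python3 - <<'E'
from h import *
s=st(); im,i=snap('wrist','w1.png'); 
import pickle; pickle.dump((im,i),open('w1.pkl','wb'))
E
```

```text
t 1.45 p [0.528  0.3144 0.2568] rot [ 4.160e-01  3.111e+00 -2.000e-03] F [ 0.6 -0.4 -0.7] g 1.002
[[-0.965  0.263  0.003]
 [ 0.263  0.965 -0.002]
 [-0.003 -0.001 -1.   ]]
```

View pics/w1.png

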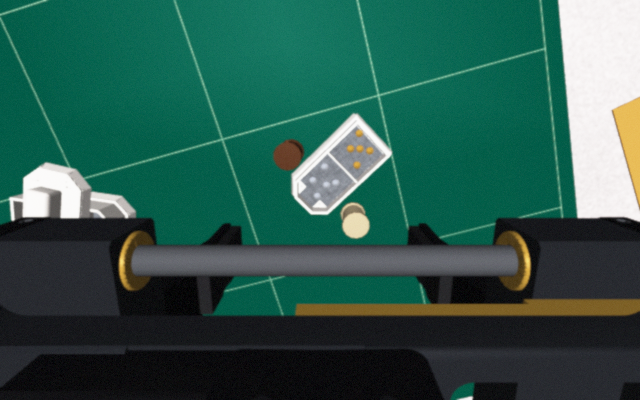

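>>> move_arm([
  [-4,-10.8,0],
  [-4,-10.8,0],
  [-4,-10.8,0],
  [-4,-10.8,0],
  [-4,-10.8,0],
], turn=[0,0,0,0,0], jaw=[1,1,1,1,1])

```text
time: 2.0
position: [0.5475, 0.0693, 0.2564]
tool_rot: [0.404, 3.115, 0.001]
ft_force: [0.5, -0.5, -0.3]
grip_width: 1.0
```

>>> move_arm([
  [-1.3,-3.7,0],
  [-1.3,-3.7,0],
  [-1.3,-3.7,0],
  [-1.3,-3.7,0],
], turn=[0,0,0,0], jaw=[1,1,1,1])

```text
time: 2.4
position: [0.5568, -0.0508, 0.2565]
tool_rot: [0.416, 3.113, -0.001]
ft_force: [-0.4, 0.2, 0.3]
grip_width: 0.999
```

```bash
python3 - <<'E'
from h import *
s=st(); im,i=snap('wrist','w2.png'); 
import pickle; pickle.dump((im,i),open('w2.pkl','wb'))
cv2.imwrite('pics/w2c.png',cv2.resize(im[40:240,140:500,::-1],None,fx=2,fy=2))
E
```

```text
t 2.4 p [ 0.5568 -0.0508  0.2565] rot [ 4.160e-01  3.113e+00 -1.000e-03] F [-0.4  0.2  0.3] g 0.999
[[-0.965  0.263  0.001]
 [ 0.263  0.965 -0.001]
 [-0.001 -0.001 -1.   ]]
```

View pics/w2.png

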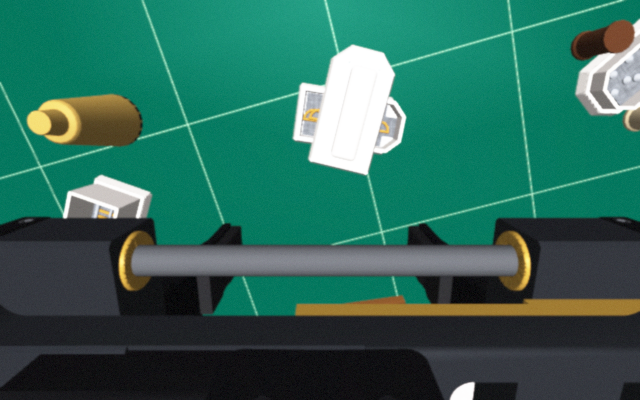

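```bash
cat > fit.py <<'E'
from h import *
from scipy.optimize import minimize
def poly(L,W,z):
    a,b=L/2,W/2; c=14+ (a-58)*2-(a-58)*np.sqrt(2)
    return np.array([(-a,-b,z),(a-c,-b,z),(a,-b+c,z),(a,b-c,z),(a-c,b,z),(-a,b,z)])
def parts(H):   # H rim height; None = lid
    sk=np.r_[poly(.130,.070,0),poly(.124,.064,.010),poly(.122,.062,.013)]
    sk=np.r_[poly(.130,.070,0),poly(.122,.062,.013)]
    if H is None:
        return [sk,np.array([(x,y,z) for x in(-.05,.042) for y in(-.013,.013) for z in(.013,.035)])]
    return [sk,np.r_[poly(.116,.056,.010),poly(.116,.056,H)]]
def poly(L,W,z,S=1.0):
    a,b=L/2*1000,W/2*1000; d=a-58; c=14+2*d-d*np.sqrt(2)
    return np.array([(-a,-b),(a-c,-b),(a,-b+c),(a,b-c),(a-c,b),(-a,b)])@np.array([[.001,0,0],[0,.001,0]])+[0,0,z]
SS=4
def render(info,objs,shape):
    m=np.zeros((shape[0]*SS,shape[1]*SS),np.uint8)
    for (x,y,yaw,z),H in objs:
        c,s=np.cos(yaw),np.sin(yaw); Rm=np.array([[c,-s,0],[s,c,0],[0,0,1]])
        for P in parts(H):
            uv=(proj(info,P@Rm.T+[x,y,z])+.5)*SS-.5
            cv2.fillConvexPoly(m,cv2.convexHull(np.round(uv*16).astype(np.int32)),255,shift=4)
    return cv2.resize(m,(shape[1],shape[0]),interpolation=cv2.INTER_AREA)/255.
def sil(im,seed,thr=105,rmax=215):
    g=im.min(2).astype(int)>thr; g[rmax:]=0
    g=g.astype(np.uint8)
    n,l=cv2.connectedComponents(g)
    ys,xs=np.nonzero(g); k=np.argmin((xs-seed[0])**2+(ys-seed[1])**2)
    c,_=cv2.findContours((l==l[ys[k],xs[k]]).astype(np.uint8),cv2.RETR_EXTERNAL,cv2.CHAIN_APPROX_NONE)
    m=np.zeros(g.shape,np.uint8); cv2.drawContours(m,c,-1,1,-1); return m.astype(float)
def fit(views,p0,Hs,zs,freez=False):
    # views: list of (info, mask); p0: flat x,y,yaw per obj (+ dz)
    n=len(Hs)
    def cost(p):
        dz=p[3*n]/10 if freez else 0
        e=0
        for info,m in views:
            r=render(info,[((p[3*k]/10,p[3*k+1]/10,p[3*k+2],zs[k]+dz),Hs[k]) for k in range(n)],m.shape)
            e+=np.abs(r-m).sum()/m.sum()
        return e
    q=np.array(p0,float).copy()
    for k in range(n): q[3*k]*=10;q[3*k+1]*=10
    if freez: q=np.r_[q,0]
    for st_ in(.15,.04,.015):
        sx=np.array([q]+[q+st_*np.eye(len(q))[j] for j in range(len(q))])
        o=minimize(cost,q,method='Nelder-Mead',options=dict(initial_simplex=sx,maxfev=350,xatol=1e-4,fatol=1e-5)); q=o.x
    out=q.copy()
    for k in range(n): out[3*k]/=10;out[3*k+1]/=10
    if freez: out[-1]/=10
    return out,o.fun
E
cat > a.py <<'E'
from fit import *
import pickle
w1,i1=pickle.load(open('w1.pkl','rb'));w2,i2=pickle.load(open('w2.pkl','rb'))
m1=sil(w1,(340,165)); m2=sil(w2,(345,110))
print(m1.sum(),m2.sum())
g=at_z(i1,[(330,175),(308,205)],.03); d=g[1]-g[0]; print('shal guess',g)
p,e=fit([(i1,m1)],[g[0,0],g[0,1],np.arctan2(d[1],d[0])],[.034],[.003]); print('shallow',np.round(p,4),e)
g=at_z(i2,[(350,112),(368,50)],.06); d=g[1]-g[0]
g2=at_z(i2,[(350,118),(404,125)],.04); d2=g2[1]-g2[0]
p,e=fit([(i2,m2)],[*g[0,:2],np.arctan2(d[1],d[0]),*g2[0,:2],np.arctan2(d2[1],d2[0])],[None,.044],[.047,.003]); print('lid,mid',np.round(p,4),e)
r=render(i2,[((p[0],p[1],p[2],.047),None),((p[3],p[4],p[5],.003),.044)],m2.shape)
o=w2.copy(); 
for mm,c in((r>.5,(255,0,0)),(m2>.5,(0,0,255))):
    cs,_=cv2.findContours(mm.astype(np.uint8),0,1); cv2.drawContours(o,cs,-1,c,1)
cv2.imwrite('pics/o2.png',cv2.resize(o[30:190,260:440,::-1],None,fx=4,fy=4,interpolation=0)[:600])
E
python3 a.py
```

```text
5615.0 10705.0
shal guess [[0.53486552 0.32072987 0.03      ]
 [0.56384429 0.28505281 0.03      ]]
shallow [ 0.5335  0.3299 -1.0648] 0.02100955074817104
lid,mid [ 4.9700e-01 -2.4000e-03  2.6391e+00  5.0730e-01 -5.3000e-03  1.1486e+00] 0.07052705809086829
```

View pics/o2.png

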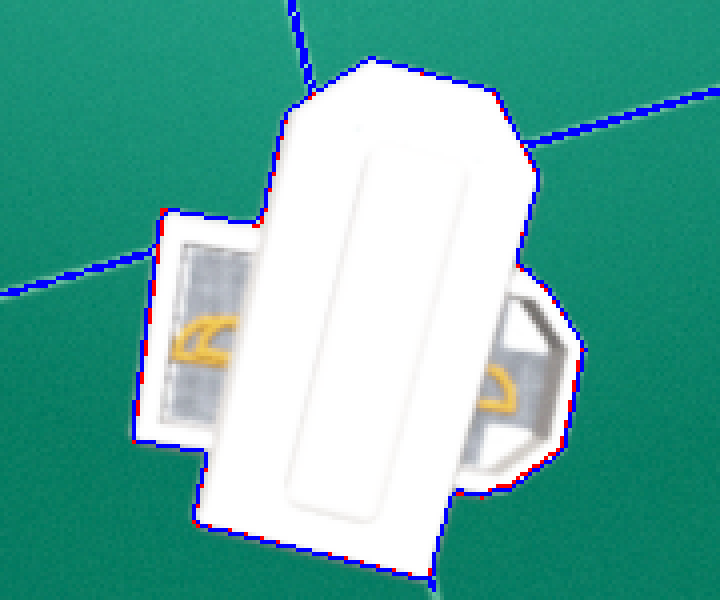

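>>> move_arm([
  [2.22,1.0,1.5],
  [2.22,1.0,3],
  [2.22,1,4],
  [2.22,1,4.5],
  [2.22,1,4.5],
], turn=[1.5,2.7,2.7,2.7,2.7], jaw=[0.2,0.2,0.2,0.2,0.2])

```text
time: 2.95
position: [0.4977, 0.0022, 0.1184]
tool_rot: [-0.761, -3.042, 0.002]
ft_force: [0.6, -0.6, 0.3]
grip_width: 0.65
```

```bash
cat >b.py <<'E'
from fit import *
import pickle
s=st();print(np.round(s['joint_positions'],2))
im,i=snap('wrist','w3.png'); pickle.dump((im,i),open('w3.pkl','wb'))
w2,i2=pickle.load(open('w2.pkl','rb'))
P=[.4970,-.0024,2.6391];c,sn=np.cos(P[2]),np.sin(P[2])
print(np.round(proj(i,np.array([[P[0]+c*a-sn*b,P[1]+sn*a+c*b,.047+h] for a,b,h in((-.05,-.013,.035),(-.05,.013,.035),(.042,-.013,.035),(-.065,-.035,0),(-.065,.035,0))])),1).tolist())
E
python3 b.py
```

```text
t 2.95 p [0.4977 0.0022 0.1184] rot [-7.610e-01 -3.042e+00  2.000e-03] F [ 0.6 -0.6  0.3] g 0.65
[[-0.882  0.471 -0.006]
 [ 0.471  0.882 -0.   ]
 [ 0.005 -0.003 -1.   ]]
[-0.47  0.08  0.43  1.96 -0.04  1.11  1.06]
[[334.8, 295.8], [296.0, 295.3], [337.9, 158.8], [361.1, 289.8], [271.9, 288.7]]
```

View pics/w3.png

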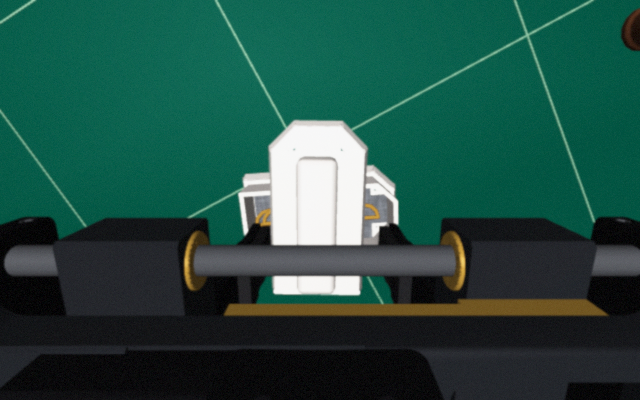

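>>> move_arm([
  [0,0,0.5],
  [0,0,0.8],
  [0,0,0.8],
], turn=[0,0,0], jaw=[0.2,0.2,0.2])

```text
time: 3.3
position: [0.5004, 0.0001, 0.0971]
tool_rot: [-0.768, -3.046, -0.0]
ft_force: [-0.3, 0.7, -0.4]
grip_width: 0.601
```

>>> move_arm([
  [-0.07,-0.13,0.6],
  [-0.07,-0.13,1.13],
  [-0.07,-0.13,1.13],
  [-0.07,-0.13,1.13],
  [-0.07,-0.13,1.13],
], turn=[0,0,0,0,0], jaw=[0.2,0.2,0.2,0,-0.2], grip_force=20)

```text
time: 3.8
position: [0.5014, -0.0046, 0.0645]
tool_rot: [0.768, 3.044, 0.002]
ft_force: [0.3, 0.5, -0.9]
grip_width: 0.494
```

>>> move_arm([
  [0,0,0],
  [0,0,0],
  [0,0,0],
  [0,0,0],
], turn=[0,0,0,0], jaw=[-0.6,-1,-1,-1])

```text
time: 4.2
position: [0.5007, -0.0048, 0.0637]
tool_rot: [0.768, 3.045, 0.001]
ft_force: [-0.6, 0.6, 2.6]
grip_width: 0.296
```

>>> move_arm([
  [0,0,-0.8],
  [0,0,-1.7],
  [-1,-0.5,-1.7],
  [-2.2,-1.1,-1.7],
  [-3.5,-1.8,-1.7],
], turn=[0,0,1.5,3,4.5], jaw=[-1,-1,-1,-1,-1])

```text
time: 4.7
position: [0.5678, -0.1019, 0.1143]
tool_rot: [-1.352, -2.836, -0.002]
ft_force: [0.2, -0.0, -0.4]
grip_width: 0.297
```

```bash
python3 -c "
from h import *
s=st();print(np.round(s['joint_positions'],2))"
```

```text
t 4.7 p [ 0.5678 -0.1019  0.1143] rot [-1.352e+00 -2.836e+00 -2.000e-03] F [ 0.2 -0.  -0.4] g 0.297
[[-0.63   0.777  0.   ]
 [ 0.777  0.63   0.001]
 [ 0.001  0.001 -1.   ]]
[-0.34  0.27  0.55  1.79 -0.15  1.13  0.94]
```

>>> move_arm([
  [-1,-0.1,0],
  [-1.9,-0.15,0.5],
  [-1.9,-0.15,1],
  [-1.9,-0.15,1.5],
  [-1.9,-0.15,2],
], turn=[1.6,3.2,4.8,6.4,8], jaw=[-1,-1,-1,-1,-1])

```text
time: 5.2
position: [0.5992, -0.1494, 0.0529]
tool_rot: [-2.244, -2.198, 0.001]
ft_force: [0.4, 0.2, -1.6]
grip_width: 0.299
```

>>> move_arm([
  [0,0,0.3],
  [0,0,0.6],
  [0,0,0.9],
  [0,0,1.0],
  [0,0,1.0],
], turn=[1.5,3,4.5,4.5,4.5], jaw=[-1,-1,-1,-1,-1])

```text
time: 5.7
position: [0.599, -0.1489, 0.0234]
tool_rot: [-2.621, -1.73, 0.002]
ft_force: [0.1, -0.4, -0.7]
grip_width: 0.294
```

Lower the last 3–4 mm, release, rise, and go toward the middle tray.

>>> move_arm([
  [0,0,0.1],
  [0,0,0.13],
  [0,0,0.13],
  [0,0,0.13],
], turn=[0,0,0,0], jaw=[-1,-1,-1,-0.2])

```text
time: 6.1
position: [0.5999, -0.1493, 0.0207]
tool_rot: [2.624, 1.727, 0.001]
ft_force: [-0.4, -0.5, -0.2]
grip_width: 0.332
```

>>> move_arm([
  [0,0,0],
  [0,0,-1],
  [0,0,-2.5],
  [0,0,-4],
  [0,0,-5],
], turn=[0,0,0,0,0], jaw=[0,0.5,1,1,1])

```text
time: 6.6
position: [0.6007, -0.15, 0.1741]
tool_rot: [2.623, 1.725, 0.005]
ft_force: [0.5, -0.2, 0.2]
grip_width: 0.758
```

```bash
python3 -c "
from h import *
s=st();print(np.round(s['joint_positions'],2))"
```

```text
t 6.6 p [ 0.6007 -0.15    0.1741] rot [2.623 1.725 0.005] F [ 0.5 -0.2  0.2] g 0.758
[[ 0.396  0.918  0.004]
 [ 0.918 -0.396 -0.   ]
 [ 0.001  0.004 -1.   ]]
[-0.44  0.35  0.8   1.63 -0.26  1.27 -0.  ]
```

>>> move_arm([
  [-1.5,0.2,-1],
  [-3,0.4,-2],
  [-4.5,0.6,-2.5],
  [-6,0.8,-2.5],
  [-7.5,1,-2.5],
], turn=[0,0,0,0,0], jaw=[1,1,1,1,1])

```text
time: 7.1
position: [0.5377, -0.3701, 0.2471]
tool_rot: [2.622, 1.726, 0.003]
ft_force: [0.6, -1.0, -0.3]
grip_width: 0.994
```

>>> move_arm([
  [-0.9,0.1,0],
  [-0.9,0.1,0],
  [-0.9,0.1,0],
], turn=[0,0,0], jaw=[1,1,1])

```text
time: 7.4
position: [0.5298, -0.3942, 0.2454]
tool_rot: [-2.626, -1.724, -0.001]
ft_force: [0.1, -0.8, -0.6]
grip_width: 0.999
```

```bash
python3 - <<'E'
from h import *
import pickle
s=st(); im,i=snap('wrist','w4.png'); pickle.dump((im,i),open('w4.pkl','wb'))
E
```

```text
t 7.4 p [ 0.5298 -0.3942  0.2454] rot [-2.626e+00 -1.724e+00 -1.000e-03] F [ 0.1 -0.8 -0.6] g 0.999
[[ 0.397  0.918  0.   ]
 [ 0.918 -0.397  0.   ]
 [ 0.001  0.    -1.   ]]
```

View pics/w4.png

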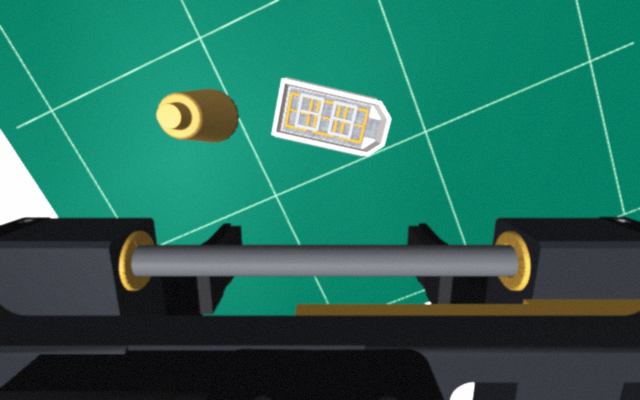

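```bash
cat > c.py <<'E'
from fit import *
import pickle
w,i=pickle.load(open('w4.pkl','rb'))
m=sil(w,(330,118)); m=cv2.morphologyEx(m.astype(np.uint8),cv2.MORPH_OPEN,np.ones((7,7))).astype(float)
g=at_z(i,[(330,118),(388,130)],.05); d=g[1]-g[0]; p0=[g[0,0],g[0,1],np.arctan2(d[1],d[0])]
print('guess',np.round(p0,3))
for f in(0,1): print('deep',*[np.round(v,4) for v in fit([(i,m)],p0,[.060],[.003],f)])
print('cone top',at_z(i,[(173,117)],.118))
w,i=pickle.load(open('w2.pkl','rb'));m=sil(w,(345,110)); m=cv2.morphologyEx(m.astype(np.uint8),cv2.MORPH_OPEN,np.ones((5,5))).astype(float)
for f in(0,1): print('lid,mid',*[np.round(v,4) for v in fit([(i,m)],[.497,-.0024,2.639,.5073,-.0053,1.1486],[None,.044],[.047,.003],f)])
w,i=pickle.load(open('w1.pkl','rb'));m=sil(w,(340,165))
for f in(0,1): print('shal',*[np.round(v,4) for v in fit([(i,m)],[.5335,.3299,-1.0648],[.034],[.003],f)])
print('spools',at_z(i,[(289,154),(355,224)],.051))
E
python3 c.py
```

```text
guess [ 0.56  -0.338 -0.607]
deep [ 0.5615 -0.3403 -0.6251] 0.0275
deep [ 0.5614 -0.3403 -0.6285  0.0046] 0.0168
cone top [[ 0.43657509 -0.28312822  0.118     ]]
lid,mid [ 4.9700e-01 -2.3000e-03  2.6390e+00  5.0720e-01 -5.4000e-03  1.1519e+00] 0.0169
lid,mid [ 4.9700e-01 -2.6000e-03  2.6406e+00  5.0740e-01 -5.5000e-03  1.1450e+00
  2.1000e-03] 0.0141
shal [ 0.5334  0.3299 -1.065 ] 0.0202
shal [ 0.5328  0.3299 -1.0657  0.0032] 0.0137
spools [[0.49608537 0.28334617 0.051     ]
 [0.59532987 0.33466788 0.051     ]]
```

>>> move_arm([
  [1.5,-0.75,0],
  [3,-1.5,0],
  [4.5,-2.25,0.5],
  [6,-3,1],
  [7.5,-3.75,1.5],
], turn=[0,0,0,0,0.15], jaw=[1,1,1,1,1])

```text
time: 7.95
position: [0.5166, -0.1459, 0.2024]
tool_rot: [-2.632, -1.714, -0.003]
ft_force: [-0.2, 0.6, -1.0]
grip_width: 1.001
```

>>> move_arm([
  [1.4,-0.7,0.5],
  [2.8,-1.4,1.2],
  [4.1,-2.09,2.2],
  [4.1,-2.09,3.2],
  [4.1,-2.09,3.3],
], turn=[0,0,0,0,0], jaw=[1,1,1,1,1])

```text
time: 8.45
position: [0.5061, -0.0085, 0.1004]
tool_rot: [-2.627, -1.717, 0.009]
ft_force: [-0.6, -0.5, 0.3]
grip_width: 0.996
```

>>> move_arm([
  [0,0,0],
  [0,0,0],
], turn=[0,0], jaw=[1,1])

```text
time: 8.65
position: [0.5106, -0.0132, 0.1053]
tool_rot: [2.636, 1.707, 0.004]
ft_force: [-0.1, -0.7, -0.1]
grip_width: 1.002
```

```bash
cat > w.py <<'E'
from fit import *
import pickle,sys
s=st(); im,i=snap('wrist',sys.argv[1]+'.png'); pickle.dump((im,i),open(sys.argv[1]+'.pkl','wb'))
E
python3 w.py w5
```

```text
t 8.65 p [ 0.5106 -0.0132  0.1053] rot [2.636 1.707 0.004] F [-0.1 -0.7 -0.1] g 1.002
[[ 0.409  0.913  0.003]
 [ 0.913 -0.409  0.   ]
 [ 0.001  0.002 -1.   ]]
```

View pics/w5.png

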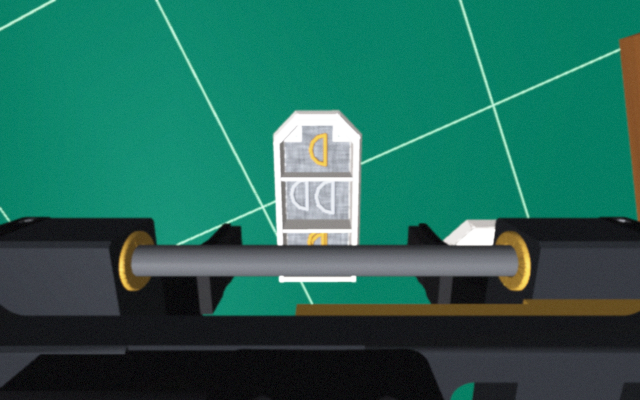

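>>> move_arm([
  [0.19,-0.21,1],
  [0.19,-0.21,1.8],
  [0.19,-0.21,2.4],
  [0.19,-0.21,2.75],
  [0.19,-0.21,2.75],
], turn=[0,0,0,0,0], jaw=[1,1,1,1,1], grip_force=25)

```text
time: 9.2
position: [0.5057, -0.0053, 0.0209]
tool_rot: [-2.637, -1.708, 0.001]
ft_force: [0.9, 0.4, -0.5]
grip_width: 1.002
```

>>> move_arm([
  [0,0,0],
  [0,0,0],
  [0,0,0],
  [0,0,0],
  [0,0,0],
], turn=[0,0,0,0,0], jaw=[0.5,0,-0.5,-1,-1])

```text
time: 9.7
position: [0.5066, -0.0047, 0.0216]
tool_rot: [2.635, 1.709, 0.002]
ft_force: [0.2, -0.8, 0.6]
grip_width: 0.638
```

>>> move_arm([
  [0,0,-0.8],
  [0,0,-2],
  [-0.5,0.3,-3],
  [-1.5,1,-3.6],
  [-2.7,1.8,-3.6],
], turn=[0,0,1,2.5,4], jaw=[-1,-1,-1,-1,-1])

```text
time: 10.2
position: [0.5242, -0.0997, 0.1318]
tool_rot: [-2.893, -1.224, -0.009]
ft_force: [0.8, 0.2, -3.6]
grip_width: 0.641
```

```bash
cat > d.py <<'E'
from h import *
import sys
s=st(); print(np.round(s['joint_positions'],2))
x,y,z,yaw=map(float,sys.argv[1:5]); M=R.from_rotvec(s['tool_rot']).as_matrix()
d=M.T@(np.array([x,y,z])-s['position'])/.03; cy=np.degrees(np.arctan2(M[1,0],M[0,0])); print('dp',np.round(d,2),'turn',round(((cy-yaw+180)%360-180)/5,2))
E
python3 d.py .5615 -.3403 .128 -35.9
```

```text
t 10.2 p [ 0.5242 -0.0997  0.1318] rot [-2.893 -1.224 -0.009] F [ 0.8  0.2 -3.6] g 0.641
[[ 0.696  0.718  0.005]
 [ 0.718 -0.696  0.002]
 [ 0.005  0.002 -1.   ]]
[-0.61  0.17  0.82  1.88 -0.14  1.14 -0.5 ]
dp [-4.89  6.47  0.11] turn 16.35
```

>>> move_arm([
  [-0.8,1,0],
  [-1.6,2,0],
  [-2.4,3,0],
  [-3.2,4,0],
  [-4,5,0],
], turn=[1.6,3.2,4.8,6.4,8], jaw=[-1,-1,-1,-1,-1])

```text
time: 10.7
position: [0.5462, -0.2919, 0.1284]
tool_rot: [-3.137, -0.154, 0.002]
ft_force: [1.0, 0.7, -2.4]
grip_width: 0.639
```

```bash
python3 d.py .5615 -.3403 .128 -35.9
```

```text
t 10.7 p [ 0.5462 -0.2919  0.1284] rot [-3.137e+00 -1.540e-01  2.000e-03] F [ 1.   0.7 -2.4] g 0.639
[[ 0.995  0.098 -0.001]
 [ 0.098 -0.995  0.001]
 [-0.001 -0.001 -1.   ]]
[-0.3   0.45  0.96  1.68 -0.39  1.22 -0.72]
dp [0.35 1.65 0.01] turn 8.31
```

>>> move_arm([
  [0.1,0.5,0],
  [0.2,1,0],
  [0.35,1.5,0],
  [0.35,1.65,0],
  [0.35,1.65,0],
], turn=[1.6,3.2,4.8,6.4,8.2], jaw=[-1,-1,-1,-1,-1])

```text
time: 11.2
position: [0.5612, -0.3401, 0.1282]
tool_rot: [2.995, -0.947, -0.002]
ft_force: [0.6, 0.1, -3.1]
grip_width: 0.643
```

>>> move_arm([
  [0,0,0.2],
  [0,0,0.4],
  [0,0,0.4],
], turn=[0,0,0], jaw=[-1,-1,-1])

```text
time: 11.5
position: [0.5614, -0.3381, 0.1154]
tool_rot: [-2.999, 0.931, 0.004]
ft_force: [0.1, -0.3, -1.6]
grip_width: 0.642
```

```bash
python3 d.py .5615 -.3403 .097 -35.9; python3 w.py w6
```

```text
t 11.5 p [ 0.5614 -0.3381  0.1154] rot [-2.999  0.931  0.004] F [ 0.1 -0.3 -1.6] g 0.642
[[ 0.824 -0.566 -0.002]
 [-0.566 -0.824  0.002]
 [-0.003 -0.    -1.   ]]
[-0.25  0.61  1.06  1.59 -0.56  1.27 -1.27]
dp [0.05 0.06 0.61] turn 0.28
t 11.5 p [ 0.5614 -0.3381  0.1154] rot [-2.999  0.931  0.004] F [ 0.1 -0.3 -1.6] g 0.642
[[ 0.824 -0.566 -0.002]
 [-0.566 -0.824  0.002]
 [-0.003 -0.    -1.   ]]
```

View pics/w6.png

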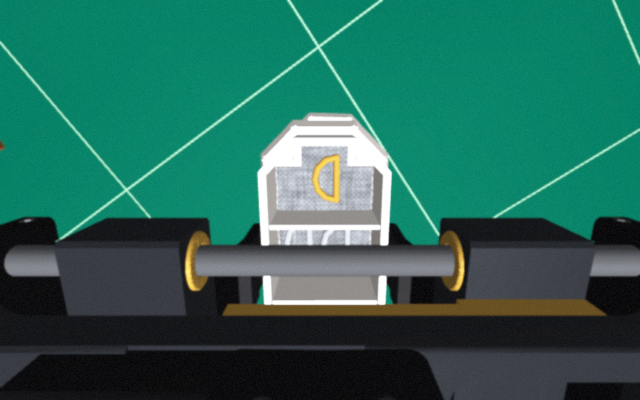

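```bash
python3 - <<'E'
from fit import *
import pickle
w,i=pickle.load(open('w6.pkl','rb'))
c,s=np.cos(-.6265),np.sin(-.6265)
print(proj(i,[[.5615+c*a-s*b,-.3403+s*a+c*b,.003+z] for a,b,z in((.065,.0169,0),(.065,-.0169,0),(.058,.014,.06),(.058,-.014,.06))]).round(1).tolist())
M=np.array([[.824,-.566],[.566,.824]])  # held tray pred
z0=.1154-.0186
print(proj(i,[[*(np.array([.5614,-.3381])+M@[a,b]),z0+z] for a,b,z in((.058,.014,.044),(.058,-.014,.044),(.065,.0169,0),(.065,-.0169,0),(.044,.028,.044),(.044,-.028,.044))]).round(1).tolist())
g=w.min(2).astype(int)
for r in(115,118,121): print(r,np.nonzero(g[r,290:370]>130)[0][[0,-1]]+290)
for r in(160,185,205): print(r,np.nonzero(g[r,230:430]>130)[0][[0,-1]]+230)
E
```

```text
[[308.9, 112.2], [350.7, 113.2], [308.9, 123.1], [352.9, 124.3]]
[[193.3, 247.4], [211.0, 190.2], [209.9, 217.6], [227.0, 163.0], [214.7, 284.2], [252.5, 171.5]]
115 [307 363]
118 [304 365]
121 [292 366]
160 [261 391]
185 [258 408]
205 [259 420]
```

>>> move_arm([
  [0.05,0.06,0.2],
  [0.05,0.06,0.5],
  [0.05,0.06,0.8],
  [0.05,0.06,0.8],
  [0.05,0.06,0.8],
], turn=[0.28,0.28,0.28,0.28,0.28], jaw=[-1,-1,-1,-1,-1])

```text
time: 12.05
position: [0.562, -0.3415, 0.0926]
tool_rot: [-2.987, 0.972, 0.001]
ft_force: [-0.0, 0.0, -3.4]
grip_width: 0.64
```

```bash
python3 d.py .5615 -.3403 .075 -35.9
```

```text
t 12.05 p [ 0.562  -0.3415  0.0926] rot [-2.987e+00  9.720e-01  1.000e-03] F [-0.   0.  -3.4] g 0.64
[[ 0.808 -0.589 -0.001]
 [-0.589 -0.808  0.   ]
 [-0.001  0.    -1.   ]]
[-0.24  0.64  1.05  1.61 -0.58  1.24 -1.28]
dp [-0.04 -0.02  0.59] turn -0.03
```

>>> move_arm([
  [-0.03,-0.02,0.2],
  [-0.03,-0.02,0.35],
  [-0.03,-0.02,0.5],
  [-0.03,-0.02,0.6],
  [-0.03,-0.02,0.6],
], turn=[0,0,0,0,0], jaw=[-1,-1,-1,-1,-1])

```text
time: 12.55
position: [0.5616, -0.3404, 0.0745]
tool_rot: [-2.987, 0.973, 0.001]
ft_force: [-0.1, -0.2, -2.5]
grip_width: 0.642
```

>>> move_arm([
  [0,0,0.1],
  [0,0,0.1],
  [0,0,0.1],
  [0,0,0.1],
], turn=[0,0,0,0], jaw=[-1,-1,0.4,0.5])

```text
time: 12.95
position: [0.5621, -0.341, 0.0727]
tool_rot: [2.987, -0.973, 0.002]
ft_force: [-0.6, 0.4, 0.5]
grip_width: 0.715
```

>>> move_arm([
  [0,0,0.1],
  [0,0,-1],
  [0,0,-2.5],
  [0,0,-4],
  [0,0,-5],
], turn=[0,0,0,0,0], jaw=[0.7,0.8,1,1,1])

```text
time: 13.45
position: [0.5623, -0.3416, 0.2256]
tool_rot: [2.986, -0.973, 0.005]
ft_force: [0.5, -0.5, 0.7]
grip_width: 0.986
```

```bash
python3 d.py .5334 .3299 .25 119; python3 w.py w7; python3 - <<'E'
from fit import *
import pickle
w,i=pickle.load(open('w7.pkl','rb'))
from fit import *
for nm,z in(('home',.097),('not home',.107)):
  c,s=np.cos(-.6265),np.sin(-.6265)
  print(nm,proj(i,[[.5615+c*a-s*b,-.3403+s*a+c*b,z] for a,b in((.058,.014),(.058,-.014),(.044,.028),(.044,-.028))]).round(1).tolist())
E
```

```text
t 13.45 p [ 0.5623 -0.3416  0.2256] rot [ 2.986 -0.973  0.005] F [ 0.5 -0.5  0.7] g 0.986
[[ 0.808 -0.589  0.003]
 [-0.589 -0.808 -0.002]
 [ 0.004 -0.    -1.   ]]
[-0.28  0.54  1.13  1.46 -0.49  1.45 -1.34]
dp [-13.96 -17.52  -0.86] turn -31.02
t 13.45 p [ 0.5623 -0.3416  0.2256] rot [ 2.986 -0.973  0.005] F [ 0.5 -0.5  0.7] g 0.986
[[ 0.808 -0.589  0.003]
 [-0.589 -0.808 -0.002]
 [ 0.004 -0.    -1.   ]]
home [[308.4, 125.4], [340.8, 125.3], [292.6, 141.8], [356.7, 141.6]]
not home [[307.8, 125.7], [341.4, 125.6], [291.5, 142.7], [357.8, 142.5]]
```

View pics/w7.png

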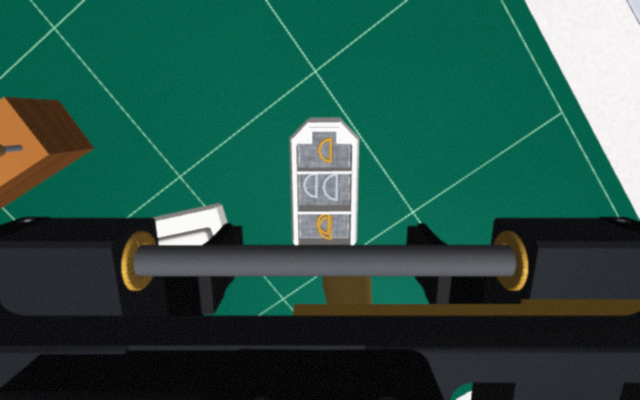

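>>> move_arm([
  [-0.8,-1.1,-0.8],
  [-1.6,-2.2,-0.8],
  [-2.4,-3.3,-0.8],
  [-3.2,-4.4,-0.8],
  [-4,-5.5,-0.8],
], turn=[-1.6,-3.2,-4.8,-6.4,-8], jaw=[1,1,1,1,1])

```text
time: 14.0
position: [0.5617, -0.135, 0.2459]
tool_rot: [-3.139, -0.117, -0.001]
ft_force: [1.0, 0.3, -0.6]
grip_width: 1.004
```

```bash
python3 d.py .5247 .3457 .2 119
```

```text
t 14.0 p [ 0.5617 -0.135   0.2459] rot [-3.139e+00 -1.170e-01 -1.000e-03] F [ 1.   0.3 -0.6] g 1.004
[[ 0.997  0.074  0.   ]
 [ 0.074 -0.997  0.001]
 [ 0.    -0.    -1.   ]]
[-0.72  0.25  1.08  1.63 -0.22  1.39 -1.11]
dp [ -0.04 -16.07   1.54] turn -22.95
```

>>> move_arm([
  [0,-1.3,0],
  [0,-2.6,0],
  [0,-3.9,0],
  [0,-5.2,0],
  [0,-6.5,0],
], turn=[-1.7,-3.4,-5.1,-6.8,-8.5], jaw=[1,1,1,1,1])

```text
time: 14.5
position: [0.5482, 0.0594, 0.2462]
tool_rot: [-2.883, -1.247, -0.002]
ft_force: [1.3, -0.5, -0.2]
grip_width: 1.003
```

```bash
python3 d.py .5247 .3457 .2 119
```

```text
t 14.5 p [0.5482 0.0594 0.2462] rot [-2.883e+00 -1.247e+00 -2.000e-03] F [ 1.3 -0.5 -0.2] g 1.003
[[ 0.685  0.729  0.001]
 [ 0.729 -0.685  0.001]
 [ 0.001 -0.    -1.   ]]
[-0.97  0.12  0.89  1.69 -0.1   1.37 -0.82]
dp [ 6.42 -7.1   1.55] turn -14.44
```

>>> move_arm([
  [1.1,-1.2,0],
  [2.2,-2.4,0],
  [3.3,-3.6,0.2],
  [4.4,-4.8,0.4],
  [5.5,-6,0.6],
], turn=[-1.7,-3.4,-5.1,-6.8,-8.5], jaw=[1,1,1,1,1])

```text
time: 15.0
position: [0.5315, 0.3034, 0.2279]
tool_rot: [-2.235, -2.207, -0.001]
ft_force: [1.1, -0.1, 0.5]
grip_width: 0.999
```

```bash
python3 d.py .5247 .3457 .2 119
```

```text
t 15.0 p [0.5315 0.3034 0.2279] rot [-2.235e+00 -2.207e+00 -1.000e-03] F [ 1.1 -0.1  0.5] g 0.999
[[ 0.013  1.     0.   ]
 [ 1.    -0.013  0.001]
 [ 0.001  0.    -1.   ]]
[-1.11  0.27  0.67  1.57 -0.17  1.36 -0.44]
dp [ 1.41 -0.25  0.93] turn -5.95
```

Stop higher for one closer look from a second place, then descend.

>>> move_arm([
  [0.7,-0.2,0.9],
  [1.4,-0.25,2],
  [1.4,-0.25,2.6],
  [1.4,-0.25,2.6],
  [1.4,-0.25,2.6],
], turn=[-1.7,-3.4,-5.1,-5.95,-5.95], jaw=[1,1,1,1,1])

```text
time: 15.5
position: [0.5248, 0.3433, 0.149]
tool_rot: [-1.602, -2.702, 0.003]
ft_force: [0.7, 0.1, 1.0]
grip_width: 1.005
```

```bash
python3 w.py w8; python3 d.py .5247 .3457 .021 119; python3 - <<'E'
from fit import *
import pickle
w,i=pickle.load(open('w8.pkl','rb'))
x,y,t=.5334,.3299,-1.065;c,s=np.cos(t),np.sin(t)
o=w.copy()
for z,L,W in((.037,.116,.056),(.003,.130,.070)):
    P=poly(L,W,0)[:,:2]@np.array([[c,s],[-s,c]])+[x,y]
    cv2.polylines(o,[np.round(proj(i,np.c_[P,[z]*6])).astype(int)],True,(255,0,0) if z>.01 else (0,0,255),1)
cv2.imwrite('pics/o8.png',o[:,:,::-1])
E
```

```text
t 15.5 p [0.5248 0.3433 0.149 ] rot [-1.602 -2.702  0.003] F [0.7 0.1 1. ] g 1.005
[[-0.48   0.877 -0.001]
 [ 0.877  0.48  -0.001]
 [-0.    -0.002 -1.   ]]
t 15.55 p [0.5254 0.3434 0.1499] rot [ 1.605  2.701 -0.   ] F [ 0.3 -0.   0.5] g 1.001
[[-0.478  0.878 -0.   ]
 [ 0.878  0.478 -0.   ]
 [-0.    -0.    -1.   ]]
[-1.07  0.35  0.56  1.62 -0.19  1.23  0.02]
dp [0.08 0.02 4.3 ] turn -0.09
```

View pics/o8.png

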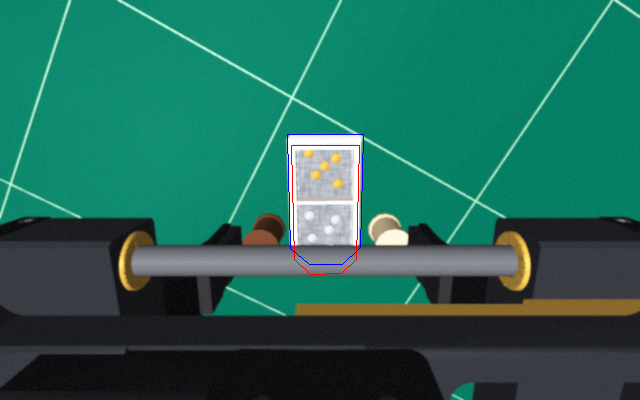

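```bash
python3 - <<'E'
from fit import *
import pickle
w,i=pickle.load(open('w8.pkl','rb'))
x,y,t=.5334,.3299,-1.065;c,s=np.cos(t),np.sin(t)
for uv,z in(((269,219),.003),((384,219),.003),((391,238),.051),((262,238),.051)):
    d=at_z(i,[uv],z)[0,:2]-[x,y]; print(uv,np.round([d@[c,s],d@[-s,c]],4))
E
```

```text
(269, 219) [ 0.0166 -0.0549]
(384, 219) [0.0171 0.0579]
(391, 238) [0.0185 0.0554]
(262, 238) [ 0.018 -0.053]
```

>>> move_arm([
  [0.21,0.02,0.7],
  [0.21,0.02,1.6],
  [0.21,0.02,2.5],
  [0.21,0.02,3.3],
  [0.21,0.02,3.3],
], turn=[-0.09,-0.09,-0.09,-0.09,-0.09], jaw=[0.8,0.8,0.8,0.8,0.8], grip_force=35)

```text
time: 16.05
position: [0.5208, 0.3481, 0.0484]
tool_rot: [-1.593, -2.706, 0.008]
ft_force: [-0.2, -0.5, -0.8]
grip_width: 0.904
```

```bash
python3 d.py .5228 .3492 .021 119
```

```text
t 16.05 p [0.5208 0.3481 0.0484] rot [-1.593 -2.706  0.008] F [-0.2 -0.5 -0.8] g 0.904
[[-0.485  0.874 -0.004]
 [ 0.874  0.485 -0.003]
 [-0.001 -0.005 -1.   ]]
[-1.05  0.45  0.52  1.71 -0.25  1.05  0.06]
dp [0.   0.08 0.91] turn 0.0
```

>>> move_arm([
  [0,0.05,0.4],
  [0,0.05,0.75],
  [0,0.05,0.95],
  [0,0.05,0.95],
  [0,0.05,0.95],
], turn=[0,0,0,0,0], jaw=[0.8,0.8,0.8,0.8,0.6])

```text
time: 16.55
position: [0.5242, 0.3503, 0.0229]
tool_rot: [1.592, 2.708, 0.001]
ft_force: [0.5, -0.2, -0.9]
grip_width: 0.865
```

>>> move_arm([
  [0,0,0],
  [0,0,0],
  [0,0,0],
  [0,0,0],
  [0,0,0],
], turn=[0,0,0,0,0], jaw=[0.3,0,-0.5,-1,-1])

```text
time: 17.05
position: [0.5238, 0.3502, 0.0229]
tool_rot: [-1.591, -2.708, 0.0]
ft_force: [-2.0, -0.8, 3.1]
grip_width: 0.639
```

>>> move_arm([
  [0,0,0],
  [0,0,0],
  [0,0,0.06],
  [0,0,0.11],
  [0,0,0.11],
], turn=[0,0,0,0,0], jaw=[0.4,0.5,0.5,0.5,0.4])

```text
time: 17.55
position: [0.5238, 0.3501, 0.0188]
tool_rot: [-1.591, -2.709, 0.001]
ft_force: [-0.3, 0.0, -0.4]
grip_width: 0.724
```

>>> move_arm([
  [0,0,0],
  [0,0,0],
  [0,0,0],
  [0,0,0],
], turn=[0,0,0,0], jaw=[0,-0.5,-1,-1])

```text
time: 17.95
position: [0.524, 0.3502, 0.0192]
tool_rot: [1.591, 2.709, 0.0]
ft_force: [-1.2, -0.5, -1.1]
grip_width: 0.641
```

>>> move_arm([
  [0,0,-0.3],
  [0,0,-0.6],
  [0,0,-0.6],
], turn=[0,0,0], jaw=[-1,-1,-1])

```text
time: 18.25
position: [0.5252, 0.3509, 0.0393]
tool_rot: [1.591, 2.708, 0.005]
ft_force: [0.0, -0.1, -1.2]
grip_width: 0.641
```

```bash
python3 w.py w9; python3 - <<'E'
from fit import *
import pickle
w,i=pickle.load(open('w9.pkl','rb'));s=ctrl.get_state();print(s['torque'])
M=R.from_rotvec(s['tool_rot']).as_matrix()
# predicted square end rim corners if level: tray frame x=-tool x ; grip at x=-.0207
ex=M[:,0];ey=M[:,1];T=s['position']
for dz in(0,):
  pts=[T+ex*(a)+ey*b+[0,0,h-.0165] for a,b,h in((.0363,.028,.034),(.0363,-.028,.034),(.0433,.035,0),(.0433,-.035,0))]
  print(proj(i,pts).round(1).tolist())
g=w.min(2).astype(int)
col=g[:215,325]; print('col325 rows>120', np.nonzero(col>120)[0][:30])
E
```

```text
t 18.25 p [0.5252 0.3509 0.0393] rot [1.591 2.708 0.005] F [ 0.  -0.1 -1.2] g 0.641
[[-0.487  0.874  0.003]
 [ 0.874  0.487  0.002]
 [ 0.001  0.003 -1.   ]]
[ 0.01891795  0.04565979 -0.02532468]
[[384.1, 183.3], [259.7, 183.3], [386.2, 158.2], [257.9, 158.2]]
col325 rows>120 [131 132 133 160 161 162 163 164 165 166 167 168 169 170 171 172 173 174
 175 176 177 178 179 180 181 182 183 184 185 186]
```

>>> move_arm([
  [0,0,-0.8],
  [0,0,-1.8],
  [0,0,-3],
  [0,-0.4,-4],
  [0,-1.2,-4.3],
], turn=[0,0,0,0,0], jaw=[-1,-1,-1,-1,-1])

```text
time: 18.8
position: [0.4951, 0.3338, 0.1702]
tool_rot: [1.591, 2.705, 0.01]
ft_force: [0.9, -0.6, -1.9]
grip_width: 0.642
```

```bash
python3 d.py .5433 -.3272 .17 144.1
```

```text
t 18.8 p [0.4951 0.3338 0.1702] rot [1.591 2.705 0.01 ] F [ 0.9 -0.6 -1.9] g 0.642
[[-0.486  0.874  0.006]
 [ 0.874  0.486  0.004]
 [ 0.001  0.007 -1.   ]]
[-1.12  0.26  0.56  1.68 -0.14  1.24 -0.01]
dp [-20.03  -9.31  -0.07] turn -5.0
```

>>> move_arm([
  [-0.8,-0.4,0],
  [-2,-0.9,0],
  [-3.3,-1.5,0],
  [-4.6,-2.1,0],
  [-5.9,-2.7,0],
], turn=[-0.3,-0.6,-0.9,-1.2,-1.5], jaw=[-1,-1,-1,-1,-1])

```text
time: 19.3
position: [0.5077, 0.1369, 0.1663]
tool_rot: [-1.409, -2.808, -0.001]
ft_force: [1.1, -0.4, -2.7]
grip_width: 0.64
```

```bash
python3 d.py .5433 -.3272 .17 144.1
```

```text
t 19.3 p [0.5077 0.1369 0.1663] rot [-1.409e+00 -2.808e+00 -1.000e-03] F [ 1.1 -0.4 -2.7] g 0.64
[[-0.598  0.802  0.   ]
 [ 0.802  0.598  0.001]
 [ 0.     0.    -1.   ]]
[-0.94  0.1   0.67  1.85 -0.07  1.21  0.39]
dp [-13.11  -8.29  -0.13] turn -3.48
```

>>> move_arm([
  [-1.1,-0.7,-0.1],
  [-2.2,-1.4,-0.1],
  [-3.3,-2.1,-0.1],
  [-4.4,-2.8,-0.1],
  [-5.5,-3.5,-0.1],
], turn=[-0.3,-0.6,-0.9,-1.2,-1.5], jaw=[-1,-1,-1,-1,-1])

```text
time: 19.8
position: [0.5218, -0.0579, 0.1694]
tool_rot: [-1.223, -2.894, -0.002]
ft_force: [0.4, 0.6, -2.3]
grip_width: 0.642
```

```bash
python3 d.py .5433 -.3272 .17 144.1
```

```text
t 19.8 p [ 0.5218 -0.0579  0.1694] rot [-1.223e+00 -2.894e+00 -2.000e-03] F [ 0.4  0.6 -2.3] g 0.642
[[-0.697  0.717  0.   ]
 [ 0.717  0.697  0.001]
 [ 0.     0.001 -1.   ]]
[-0.71  0.1   0.83  1.86 -0.08  1.22  0.91]
dp [-6.94 -5.74 -0.03] turn -1.98
```

>>> move_arm([
  [-1.1,-0.9,0],
  [-2.2,-1.8,0],
  [-3.3,-2.7,0],
  [-4.4,-3.6,0],
  [-5.4,-4.4,0],
], turn=[-0.3,-0.7,-1.1,-1.5,-1.9], jaw=[-1,-1,-1,-1,-1])

```text
time: 20.3
position: [0.5398, -0.2666, 0.1693]
tool_rot: [0.979, 2.985, 0.0]
ft_force: [1.3, -0.4, -1.3]
grip_width: 0.64
```

```bash
python3 d.py .5433 -.3272 .14 144.1
```

```text
t 20.3 p [ 0.5398 -0.2666  0.1693] rot [0.979 2.985 0.   ] F [ 1.3 -0.4 -1.3] g 0.64
[[-0.806  0.592  0.   ]
 [ 0.592  0.806  0.   ]
 [-0.     0.    -1.   ]]
[-0.32  0.34  0.9   1.67 -0.28  1.26  1.58]
dp [-1.29 -1.56  0.98] turn -0.08
```

>>> move_arm([
  [-0.7,-0.8,0.1],
  [-1.29,-1.5,0.4],
  [-1.29,-1.56,0.9],
  [-1.29,-1.56,0.98],
  [-1.29,-1.56,0.98],
], turn=[-0.08,-0.08,-0.08,-0.08,-0.08], jaw=[-1,-1,-1,-1,-1])

```text
time: 20.8
position: [0.5435, -0.3234, 0.1389]
tool_rot: [-0.968, -2.987, -0.002]
ft_force: [0.6, 0.0, -1.6]
grip_width: 0.642
```

>>> move_arm([
  [0,0,0.2],
  [0,0,0.4],
  [0,0,0.4],
  [0,0,0.4],
], turn=[0,0,0,0], jaw=[-1,-1,-1,-1])

```text
time: 21.2
position: [0.5438, -0.3247, 0.1279]
tool_rot: [-0.969, -2.988, -0.001]
ft_force: [0.2, -0.8, -1.6]
grip_width: 0.641
```

```bash
python3 d.py .5433 -.3272 .108 144.1; python3 w.py w10; python3 - <<'E'
from fit import *
import pickle
w,i=pickle.load(open('w10.pkl','rb'));s=ctrl.get_state()
M=R.from_rotvec(s['tool_rot']).as_matrix();ex=M[:,0];ey=M[:,1];T=s['position']
pts=[T+ex*a+ey*b+[0,0,h-.016] for a,b,h in((.0355,.028,.034),(.0355,-.028,.034),(.0425,.035,0),(.0425,-.035,0))]
print('held rim/skirt corners',proj(i,pts).round(1).tolist())
c,sn=np.cos(-.6265),np.sin(-.6265)
f=lambda L: proj(i,[[.5617+c*a-sn*b,-.3406+sn*a+c*b,z] for a,b,z in L]).round(1).tolist()
print('mid rim',f([(-.058,-.028,.097),(-.058,.028,.097)]),'mid skirt',f([(-.065,-.035,.053),(-.065,.035,.053)]),'deep skirt',f([(-.065,-.035,.003),(-.065,.035,.003)]))
cv2.imwrite('pics/o10.png',cv2.resize(w[80:240,180:460,::-1],None,fx=2.8,fy=2.8))
E
```

```text
t 21.2 p [ 0.5438 -0.3247  0.1279] rot [-9.690e-01 -2.988e+00 -1.000e-03] F [ 0.2 -0.8 -1.6] g 0.641
[[-0.81   0.587  0.   ]
 [ 0.587  0.81   0.   ]
 [ 0.     0.    -1.   ]]
[-0.17  0.46  0.87  1.64 -0.37  1.22  1.72]
dp [-0.04 -0.08  0.66] turn -0.01
t 21.2 p [ 0.5438 -0.3247  0.1279] rot [-9.690e-01 -2.988e+00 -1.000e-03] F [ 0.2 -0.8 -1.6] g 0.641
[[-0.81   0.587  0.   ]
 [ 0.587  0.81   0.   ]
 [ 0.     0.    -1.   ]]
held rim/skirt corners [[384.5, 185.5], [259.1, 185.5], [386.7, 159.9], [257.5, 159.8]]
mid rim [[271.3, 170.2], [365.9, 170.1]] mid skirt [[270.7, 150.6], [368.3, 150.5]] deep skirt [[279.8, 144.6], [360.7, 144.5]]
```

View pics/o10.png

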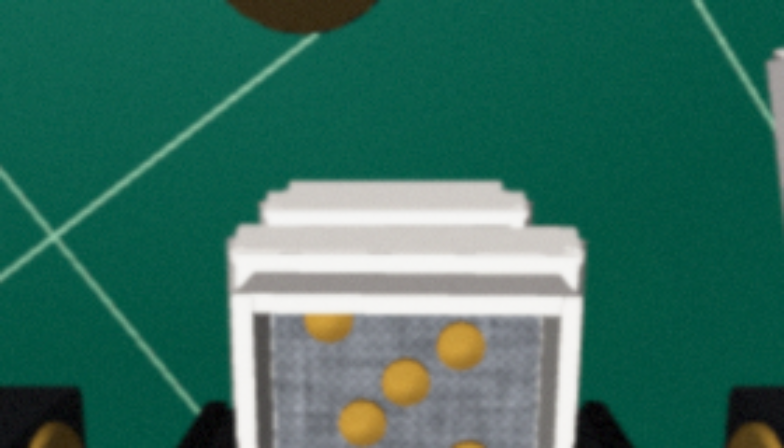

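>>> move_arm([
  [0.0,-0.07,0.1],
  [0.0,-0.07,0.3],
  [0.0,-0.07,0.45],
  [0.0,-0.07,0.45],
  [0.0,-0.07,0.45],
], turn=[0,0,0,0,0], jaw=[-1,-1,-1,-1,-1])

```text
time: 21.75
position: [0.5423, -0.3269, 0.1141]
tool_rot: [-0.97, -2.988, -0.0]
ft_force: [0.0, 0.5, -2.3]
grip_width: 0.639
```

```bash
python3 d.py .5428 -.3269 .106 144.1
```

```text
t 21.75 p [ 0.5423 -0.3269  0.1141] rot [-0.97  -2.988 -0.   ] F [ 0.   0.5 -2.3] g 0.639
[[-0.809  0.587 -0.   ]
 [ 0.587  0.809  0.   ]
 [ 0.    -0.    -1.   ]]
[-0.16  0.47  0.86  1.65 -0.38  1.2   1.73]
dp [-0.02  0.01  0.27] turn -0.02
```

>>> move_arm([
  [0,0,0.1],
  [0,0,0.2],
  [0,0,0.29],
  [0,0,0.29],
  [0,0,0.29],
], turn=[0,0,0,0,0], jaw=[-1,-1,-1,-1,-1])

```text
time: 22.25
position: [0.5423, -0.3269, 0.1056]
tool_rot: [-0.97, -2.988, -0.0]
ft_force: [-0.3, 0.1, -1.1]
grip_width: 0.638
```

>>> move_arm([
  [0,0,0.07],
  [0,0,0.07],
  [0,0,0.07],
  [0,0,0.07],
], turn=[0,0,0,0], jaw=[-1,-1,0.4,0.5])

```text
time: 22.65
position: [0.5427, -0.3272, 0.104]
tool_rot: [0.97, 2.987, -0.0]
ft_force: [0.3, -0.2, -0.6]
grip_width: 0.716
```

>>> move_arm([
  [0,0,0.07],
  [0,0,-0.6],
  [0,0,-1.8],
  [0,0,-3],
  [0,0,-4],
], turn=[0,0,0,0,0], jaw=[0.7,0.8,1,1,1])

```text
time: 23.15
position: [0.5426, -0.3274, 0.2257]
tool_rot: [0.97, 2.986, -0.0]
ft_force: [0.3, -0.6, 1.5]
grip_width: 0.987
```

```bash
python3 w.py w11;  python3 - <<'E'
from fit import *
import pickle
w,i=pickle.load(open('w11.pkl','rb'))
c,sn=np.cos(-.6265),np.sin(-.6265)
f=lambda L: proj(i,[[.5617+c*a-sn*b,-.3406+sn*a+c*b,z] for a,b,z in L]).round(1).tolist()
for n,z,L in(('shal rim home',.121,[-.058,.028]),('rim not home',.131,[-.058,.028]),('shal skirt home',.087,[-.065,.035]),('skirt not home',.097,[-.065,.035]),('deep skirt',.003,[-.065,.035])): print(n,f([(L[0],-L[1],z),(L[0],L[1],z)]))
g=w.min(2).astype(int)
print('col',[int(v) for v in g[110:200,325]])
for r in(150,165,180,200): q=np.nonzero(g[r,240:400]>120)[0]; print(r,q[[0,-1]]+240 if len(q) else None)
for n in('shallow_tray','lid'):
  for q in ctrl.masks_of('wrist',n)[:2]: print(n,np.round(q['rect'],1),round(q['confidence'],2))
E
```

```text
t 23.15 p [ 0.5426 -0.3274  0.2257] rot [ 0.97   2.986 -0.   ] F [ 0.3 -0.6  1.5] g 0.987
[[-0.809  0.588  0.002]
 [ 0.588  0.809 -0.001]
 [-0.002  0.    -1.   ]]
shal rim home [[288.9, 154.5], [358.1, 154.4]]
rim not home [[287.6, 156.0], [359.4, 155.9]]
shal skirt home [[284.9, 142.4], [362.2, 142.3]]
skirt not home [[283.5, 143.3], [363.5, 143.2]]
deep skirt [[293.2, 136.4], [354.0, 136.3]]
col [17, 18, 16, 18, 20, 19, 18, 15, 13, 12, 13, 14, 14, 13, 18, 19, 17, 14, 17, 11, 11, 13, 11, 13, 20, 42, 137, 230, 240, 241, 240, 240, 239, 240, 239, 240, 246, 254, 255, 254, 252, 228, 214, 245, 254, 255, 254, 229, 168, 161, 164, 165, 165, 164, 163, 160, 159, 162, 155, 104, 84, 83, 87, 88, 86, 78, 72, 69, 97, 151, 167, 171, 173, 174, 175, 174, 170, 162, 164, 159, 157, 163, 163, 165, 165, 173, 170, 172, 170, 169]
150 [287 362]
165 [287 362]
180 [287 361]
200 [271 361]
shallow_tray [324.9 213.6  75.5 142.4] 0.86
lid [485.  119.3 118.5  78.4] 0.62
```

```bash
cat > lf.py <<'E'
from fit import *
import pickle
w,i=pickle.load(open('w11.pkl','rb'))
m=sil(w,(485,119));m=cv2.morphologyEx(m.astype(np.uint8),cv2.MORPH_OPEN,np.ones((7,7))).astype(float); ys,xs=np.nonzero(m);print(m.sum(),xs.min(),xs.max(),ys.min(),ys.max())
for f in(0,1): print(*[np.round(v,4) for v in fit([(i,m)],[.6015,-.1455,1.162],[None],[.003],f)])
E
python3 lf.py; python3 d.py .60 -.149 .12 66.4
```

```text
7262.0 424 545 80 160
[ 0.6011 -0.1443  1.1555] 0.0184
[ 0.6005 -0.1453  1.1546  0.0027] 0.0152
t 23.3 p [ 0.5434 -0.328   0.226 ] rot [ 9.690e-01  2.984e+00 -1.000e-03] F [-0.6  0.3 -0. ] g 1.0
[[-0.809  0.587  0.004]
 [ 0.587  0.809 -0.002]
 [-0.005  0.001 -1.   ]]
[-0.2   0.38  0.91  1.52 -0.31  1.39  1.68]
dp [1.99 5.93 3.53] turn 15.52
```

>>> move_arm([
  [0.4,1.2,0],
  [0.8,2.4,0],
  [1.2,3.6,0.5],
  [1.6,4.8,1.2],
  [1.97,5.93,2],
], turn=[1.6,3.2,4.8,6.4,8], jaw=[1,0.5,0.2,0.2,0.2], grip_force=20)

```text
time: 23.8
position: [0.5992, -0.1461, 0.1621]
tool_rot: [-1.939, -2.471, -0.001]
ft_force: [-0.2, -0.1, -0.1]
grip_width: 0.723
```

>>> move_arm([
  [0,0,0.3],
  [0,0,0.6],
  [0,0,1],
  [0,0,1.5],
  [0,0,1.5],
], turn=[1.6,3.2,4.8,6.4,7.52], jaw=[0.2,0.2,0.2,0.2,0.2])

```text
time: 24.3
position: [0.5968, -0.1473, 0.115]
tool_rot: [-2.63, -1.712, 0.006]
ft_force: [0.8, 0.9, -0.0]
grip_width: 0.6
```

>>> move_arm([
  [0,0,0.4],
  [0,0,0.8],
  [0,0,1.0],
], turn=[0,0,0], jaw=[0.2,0.2,0.2])

```text
time: 24.6
position: [0.5979, -0.1478, 0.0864]
tool_rot: [-2.625, -1.722, 0.003]
ft_force: [-0.8, 0.1, -0.2]
grip_width: 0.602
```

```bash
python3 d.py .5995 -.149 .02 66.3
```

```text
t 24.6 p [ 0.5979 -0.1478  0.0864] rot [-2.625 -1.722  0.003] F [-0.8  0.1 -0.2] g 0.602
[[ 0.398  0.917 -0.002]
 [ 0.917 -0.398  0.001]
 [-0.    -0.003 -1.   ]]
[-0.61  0.56  1.07  1.72 -0.53  1.18  0.19]
dp [-0.02  0.07  2.21] turn 0.04
```

>>> move_arm([
  [-0.02,0.04,0.8],
  [-0.02,0.04,1.5],
  [-0.02,0.04,2],
  [-0.02,0.04,2.1],
  [-0.02,0.04,2.1],
], turn=[0,0,0,0,0], jaw=[0.2,0.2,0.2,0.2,0.2])

```text
time: 25.1
position: [0.5997, -0.1494, 0.0253]
tool_rot: [-2.628, -1.721, 0.001]
ft_force: [0.6, 0.2, 0.2]
grip_width: 0.6
```

>>> move_arm([
  [0,0,0],
  [0,0,0],
  [0,0,0],
  [0,0,0],
  [0,0,0],
], turn=[0,0,0,0,0], jaw=[0,-0.4,-0.8,-1,-1])

```text
time: 25.6
position: [0.6002, -0.1493, 0.026]
tool_rot: [2.628, 1.721, 0.001]
ft_force: [-0.7, -0.1, 1.2]
grip_width: 0.297
```

>>> move_arm([
  [0,0,0],
  [0,0,0.1],
  [0,0,0.2],
  [0,0,0.2],
], turn=[0,0,0,0], jaw=[-0.2,-0.1,-0.1,-0.2])

```text
time: 26.0
position: [0.5994, -0.1491, 0.0189]
tool_rot: [-2.628, -1.72, 0.001]
ft_force: [0.2, -0.4, -0.5]
grip_width: 0.421
```

>>> move_arm([
  [0,0,0],
  [0,0,0],
  [0,0,0],
], turn=[0,0,0], jaw=[-0.8,-1,-1])

```text
time: 26.3
position: [0.5999, -0.1493, 0.0196]
tool_rot: [2.628, 1.721, 0.0]
ft_force: [0.0, 0.2, -1.6]
grip_width: 0.3
```

>>> move_arm([
  [0,0,-0.8],
  [0,0,-2],
  [0,0,-3.2],
  [0,0,-4.4],
  [0,0,-4.8],
], turn=[0,0,0,0.5,1], jaw=[-1,-1,-1,-1,-1])

```text
time: 26.8
position: [0.6015, -0.1503, 0.1675]
tool_rot: [2.7, 1.6, 0.007]
ft_force: [-0.4, -0.2, -1.1]
grip_width: 0.299
```

```bash
python3 d.py .5582 -.338 .17 -35.9
```

```text
t 26.8 p [ 0.6015 -0.1503  0.1675] rot [2.7   1.6   0.007] F [-0.4 -0.2 -1.1] g 0.299
[[ 0.48   0.877  0.005]
 [ 0.877 -0.48  -0.001]
 [ 0.002  0.005 -1.   ]]
[-0.66  0.49  1.15  1.64 -0.47  1.31  0.06]
dp [-6.18  1.74 -0.09] turn 19.44
```

>>> move_arm([
  [-0.6,0.2,-0.1],
  [-1.2,0.4,-0.1],
  [-1.8,0.6,-0.1],
  [-2.5,0.8,-0.1],
  [-3.2,1,-0.1],
], turn=[1.6,3.2,4.8,6.4,8], jaw=[-1,-1,-1,-1,-1])

```text
time: 27.3
position: [0.5801, -0.2484, 0.1664]
tool_rot: [-3.088, -0.576, 0.0]
ft_force: [0.1, 0.3, -1.0]
grip_width: 0.301
```

```bash
python3 d.py .5576 -.3377 .17 -35.9
```

```text
t 27.3 p [ 0.5801 -0.2484  0.1664] rot [-3.088 -0.576  0.   ] F [ 0.1  0.3 -1. ] g 0.301
[[ 0.933  0.36  -0.   ]
 [ 0.36  -0.933  0.   ]
 [-0.    -0.    -1.   ]]
[-0.5   0.56  1.2   1.61 -0.54  1.34 -0.43]
dp [-1.77  2.51 -0.12] turn 11.4
```

>>> move_arm([
  [-0.5,0.7,0],
  [-1,1.4,0],
  [-1.5,2.1,0],
], turn=[1,2,3], jaw=[-1,-1,-1])

```text
time: 27.6
position: [0.5611, -0.3237, 0.1664]
tool_rot: [-3.136, -0.171, 0.0]
ft_force: [0.9, 0.2, -0.8]
grip_width: 0.296
```

```bash
python3 d.py .5576 -.3377 .165 -35.9
```

```text
t 27.6 p [ 0.5611 -0.3237  0.1664] rot [-3.136 -0.171  0.   ] F [ 0.9  0.2 -0.8] g 0.296
[[ 0.994  0.109 -0.   ]
 [ 0.109 -0.994  0.   ]
 [-0.    -0.    -1.   ]]
[-0.35  0.61  1.2   1.56 -0.58  1.37 -0.56]
dp [-0.17  0.45  0.05] turn 8.43
```

>>> move_arm([
  [-0.1,0.2,0],
  [-0.15,0.45,0],
  [-0.15,0.45,0],
], turn=[1.5,3,4.5], jaw=[-1,-1,-1])

```text
time: 27.9
position: [0.5575, -0.3385, 0.1665]
tool_rot: [3.108, -0.451, -0.0]
ft_force: [0.2, -0.4, -0.6]
grip_width: 0.297
```

```bash
python3 d.py .5576 -.3377 .165 -35.9
```

```text
t 27.9 p [ 0.5575 -0.3385  0.1665] rot [ 3.108 -0.451 -0.   ] F [ 0.2 -0.4 -0.6] g 0.297
[[ 0.959 -0.284 -0.   ]
 [-0.284 -0.959 -0.001]
 [-0.     0.001 -1.   ]]
[-0.33  0.63  1.21  1.55 -0.6   1.38 -0.92]
dp [-0.01 -0.02  0.05] turn 3.88
```

Lower while turning the rest (q3 falls as the tool goes down).

>>> move_arm([
  [0,0,0.1],
  [0,0,0.2],
  [0,0,0.35],
  [0,0,0.35],
  [0,0,0.35],
], turn=[1.3,2.6,3.88,3.88,3.88], jaw=[-1,-1,-1,-1,-1])

```text
time: 28.4
position: [0.5584, -0.3368, 0.156]
tool_rot: [-2.993, 0.953, 0.001]
ft_force: [0.1, -0.5, -0.3]
grip_width: 0.296
```

```bash
python3 d.py .5576 -.3377 .145 -35.9; python3 w.py w12; python3 - <<'E'
from fit import *
import pickle
w,i=pickle.load(open('w12.pkl','rb'));s=ctrl.get_state()
M=R.from_rotvec(s['tool_rot']).as_matrix();ex=M[:,0];ey=M[:,1];T=s['position']
print('held lid nose edge',proj(i,[T+ex*.0694+ey*b+[0,0,-.0165] for b in(-.0169,.0169)]).round(1).tolist())
c,sn=np.cos(-.6265),np.sin(-.6265)
f=lambda L: proj(i,[[.5612+c*a-sn*b,-.3403+sn*a+c*b,z] for a,b,z in L]).round(1).tolist()
for z in(.087,.053,.003): print(z,f([(.065,.0169,z),(.065,-.0169,z)]))
g=w.min(2).astype(int)
for cc in(300,325,345): print(cc,'first rows',[(r,int(g[r,cc])) for r in range(95,170) if abs(g[r,cc]-g[r-1,cc])>20])
for r in range(108,170,4): q=np.nonzero(g[r,230:430]>120)[0]; print(r,q[[0,-1]]+230 if len(q) else None,end=' ')
E
```

```text
t 28.4 p [ 0.5584 -0.3368  0.156 ] rot [-2.993e+00  9.530e-01  1.000e-03] F [ 0.1 -0.5 -0.3] g 0.296
[[ 0.816 -0.578 -0.   ]
 [-0.578 -0.816  0.   ]
 [-0.    -0.    -1.   ]]
[-0.33  0.65  1.22  1.56 -0.62  1.37 -1.24]
dp [-0.01  0.04  0.37] turn 0.12
t 28.4 p [ 0.5584 -0.3368  0.156 ] rot [-2.993e+00  9.530e-01  1.000e-03] F [ 0.1 -0.5 -0.3] g 0.296
[[ 0.816 -0.578 -0.   ]
 [-0.578 -0.816  0.   ]
 [-0.    -0.    -1.   ]]
held lid nose edge [[293.9, 105.8], [358.6, 105.8]]
0.087 [[303.6, 108.0], [353.5, 108.5]]
0.053 [[306.3, 108.9], [349.7, 109.3]]
0.003 [[309.2, 109.8], [345.7, 110.2]]
300 first rows [(109, 44), (110, 95), (116, 194), (117, 237), (160, 208), (161, 168), (162, 134), (165, 150)]
325 first rows [(109, 62), (110, 103), (115, 133), (116, 197), (117, 237), (157, 197), (158, 126), (159, 93), (162, 124), (163, 147), (164, 172)]
345 first rows [(95, 105), (98, 64), (99, 39), (109, 46), (110, 96), (115, 132), (116, 198), (117, 236), (158, 193), (159, 122), (160, 90), (163, 146), (164, 173)]
108 None 112 None 116 [290 361] 120 [288 365] 124 [284 369] 128 [280 372] 132 [277 376] 136 [273 380] 140 [269 384] 144 [265 387] 148 [261 388] 152 [261 388] 156 [262 388] 160 [262 388] 164 [262 388] 168 [262 387]
```

```bash
python3 - <<'E'
from fit import *
import pickle
w,i=pickle.load(open('w12.pkl','rb'));s=ctrl.get_state()
M=R.from_rotvec(s['tool_rot']).as_matrix();ex=M[:,0];T=s['position']
for o in(.0024,.0034,.0044): print(o,proj(i,[T+ex*(o+a)+[0,0,h-.0165] for a,h in((.065,0),(.061,.013),(.042,.035),(.042,.013))])[:,1].round(1))
w,i=pickle.load(open('w9.pkl','rb'))
# bias check on a known world thing: none
g=w.min(2).astype(int); print([int(v) for v in g[152:195,325]])
E
```

```text
0.0024 [109.7 117.8 162.9 156.7]
0.0034 [107.8 115.7 160.6 154.7]
0.0044 [105.8 113.6 158.3 152.7]
[11, 7, 9, 0, 5, 12, 11, 36, 140, 231, 240, 241, 242, 242, 241, 241, 241, 242, 248, 254, 255, 255, 255, 255, 255, 247, 205, 188, 184, 184, 186, 186, 198, 241, 255, 255, 255, 255, 255, 255, 248, 213, 185]
```

```bash
python3 d.py .5586 -.3384 .1395 -35.9
```

```text
t 28.45 p [ 0.5585 -0.3369  0.1562] rot [-2.993  0.953 -0.   ] F [-0.2 -0.1 -0.7] g 0.301
[[ 0.816 -0.578  0.   ]
 [-0.578 -0.816  0.   ]
 [ 0.    -0.    -1.   ]]
[-0.33  0.65  1.22  1.56 -0.62  1.37 -1.24]
dp [0.03 0.04 0.56] turn 0.11
```

>>> move_arm([
  [0.03,0.04,0.2],
  [0.03,0.04,0.4],
  [0.03,0.04,0.55],
  [0.03,0.04,0.55],
  [0.03,0.04,0.55],
], turn=[0.11,0.11,0.11,0.11,0.11], jaw=[-1,-1,-1,-1,-1])

```text
time: 28.95
position: [0.5585, -0.3384, 0.1394]
tool_rot: [-2.988, 0.971, 0.0]
ft_force: [-0.4, -0.2, -0.6]
grip_width: 0.298
```

```bash
python3 d.py .5586 -.3384 .130 -35.9
```

```text
t 28.95 p [ 0.5585 -0.3384  0.1394] rot [-2.988  0.971  0.   ] F [-0.4 -0.2 -0.6] g 0.298
[[ 0.809 -0.588 -0.   ]
 [-0.588 -0.809  0.   ]
 [-0.     0.    -1.   ]]
[-0.32  0.66  1.21  1.58 -0.63  1.34 -1.24]
dp [ 0.   -0.    0.31] turn -0.02
```

>>> move_arm([
  [0,0,0.1],
  [0,0,0.2],
  [0,0,0.3],
  [0,0,0.3],
], turn=[0,0,0,0], jaw=[-1,-1,-1,-1])

```text
time: 29.35
position: [0.5583, -0.3382, 0.13]
tool_rot: [-2.987, 0.971, 0.001]
ft_force: [-1.1, -0.4, -0.5]
grip_width: 0.298
```

>>> move_arm([
  [0,0,0.07],
  [0,0,0.07],
  [0,0,0.07],
], turn=[0,0,0], jaw=[-1,-1,-1])

```text
time: 29.65
position: [0.5586, -0.3385, 0.1285]
tool_rot: [-2.988, 0.971, -0.0]
ft_force: [-0.2, -0.5, -1.1]
grip_width: 0.293
```

>>> move_arm([
  [0,0,0.03],
  [0,0,0.03],
  [0,0,0.03],
  [0,0,-0.6],
  [0,0,-1.5],
], turn=[0,0,0,0,0], jaw=[-0.5,0,0.3,0.5,0.5])

```text
time: 30.15
position: [0.5579, -0.338, 0.1738]
tool_rot: [2.987, -0.972, -0.004]
ft_force: [0.7, -0.1, 0.9]
grip_width: 0.573
```

>>> move_arm([
  [0,0,-0.5],
  [-0.5,-0.5,-1],
  [-1,-1,-1],
  [-1.5,-2,-1],
  [-2,-3,-1],
], turn=[0,-1,-2.5,-4,-5], jaw=[0.5,0.5,0.5,0.5,0.5])

```text
time: 30.65
position: [0.5629, -0.2303, 0.2048]
tool_rot: [-3.127, 0.298, -0.003]
ft_force: [0.5, -0.3, 0.2]
grip_width: 0.75
```

```bash
python3 w.py w13; python3 -c "
from h import *
print(np.round(ctrl.get_state()['joint_positions'],2))
for c in('top','scene'): snap(c,c+'1.png')
for c in('top','scene','wrist'):
  for n in('lid','shallow_tray','middle_tray','deep_tray','spool_a','cone'):
    print(c,n,[(np.round(r['rect'],1).tolist(),round(r['confidence'],2)) for r in ctrl.look_for(c,n)[:3] if r['confidence']>.4])
"
```

```text
t 30.65 p [ 0.5629 -0.2303  0.2048] rot [-3.127e+00  2.980e-01 -3.000e-03] F [ 0.5 -0.3  0.2] g 0.75
[[ 0.982 -0.189  0.002]
 [-0.189 -0.982  0.   ]
 [ 0.002 -0.001 -1.   ]]
[-0.57  0.44  1.18  1.62 -0.42  1.37 -1.09]
top lid [([224.0, 239.0, 17.8, 15.6], 0.52)]
top shallow_tray []
top middle_tray []
top deep_tray []
top spool_a [([205.2, 204.2, 14.1, 14.6], 0.6), ([224.9, 239.4, 21.8, 11.6], 0.44)]
top cone []
scene lid [([264.1, 124.2, 40.1, 18.2], 0.75)]
scene shallow_tray [([265.6, 135.2, 39.3, 10.5], 0.49)]
scene middle_tray [([269.9, 140.7, 37.9, 6.6], 0.81)]
scene deep_tray [([270.5, 150.8, 34.7, 9.2], 0.91)]
scene spool_a [([400.9, 260.2, 14.3, 20.7], 0.63), ([386.4, 291.8, 16.3, 21.0], 0.54)]
scene cone [([308.2, 132.8, 16.5, 38.5], 0.69)]
wrist lid [([461.5, 166.7, 148.7, 153.7], 0.84)]
wrist shallow_tray [([419.1, 164.6, 70.1, 120.4], 0.94), ([406.8, 148.1, 73.5, 103.7], 0.42)]
wrist middle_tray [([415.4, 155.4, 83.2, 117.3], 0.77)]
wrist deep_tray [([407.6, 149.0, 71.1, 105.2], 0.94)]
wrist spool_a []
wrist cone [([383.6, 290.3, 43.5, 31.4], 0.85)]
```

```bash
cat > v.py <<'E'
from fit import *
import pickle
sc=cv2.imread('pics/scene1.png')[:,:,::-1]; isc=ctrl.camera_info('scene')
ww,iw=pickle.load(open('w13.pkl','rb'))
V=[(isc,sil(sc,(265,125),95,400)),(iw,sil(ww,(440,140),105,225))]
for i,m in V: ys,xs=np.nonzero(m); print(m.sum(),xs.min(),xs.max(),ys.min(),ys.max())
Z=np.array([.003,.053,.087,.111]);Hs=[.06,.044,.034,None]
def c(u,x,y,t,k):
    i,m=V[k]; m=cv2.morphologyEx(m.astype(np.uint8),cv2.MORPH_OPEN,np.ones((3,3) if k==0 else (7,7))).astype(float)
    r=render(i,[((x,y,t,Z[j]+u[j]),Hs[j]) for j in range(4)],m.shape)
    if k==1: r[225:]=0
    return np.abs(r-m).sum()/m.sum()
for nm,u in(('home',[0]*4),('lid up',[0,0,0,.01]),('shal up',[0,0,.01,.01]),('all up',[0,.01,.01,.01]),('low3',[0,0,0,-.003])):
    out=[]
    for k in(0,1):
        o=minimize(lambda p:c(u,p[0]/10,p[1]/10,p[2],k),[5.613,-3.403,-.6265],method='Nelder-Mead',options=dict(initial_simplex=np.array([[5.613,-3.403,-.6265]]*4)+np.vstack([np.zeros(3),.05*np.eye(3)]),maxfev=120))
        out.append((round(o.fun,4),np.round(o.x/[10,10,1],4).tolist()))
    print(nm,out)
E
python3 v.py
```

```text
1074.0 248 287 115 155
16327.0 371 538 89 224
home [(np.float64(0.4243), [0.5577, -0.3451, -0.6123]), (np.float64(0.0227), [0.5611, -0.3399, -0.6269])]
lid up [(np.float64(0.5222), [0.5582, -0.3425, -0.5588]), (np.float64(0.0641), [0.5604, -0.3357, -0.553])]
shal up [(np.float64(0.5137), [0.5584, -0.3424, -0.6104]), (np.float64(0.0632), [0.5603, -0.3358, -0.5556])]
all up [(np.float64(0.5177), [0.5571, -0.3419, -0.5317]), (np.float64(0.0642), [0.5604, -0.3355, -0.5682])]
low3 [(np.float64(0.4057), [0.5575, -0.347, -0.6002]), (np.float64(0.0263), [0.5611, -0.3414, -0.6385])]
```

```bash
python3 -c "
from bench import ctrl
print(ctrl.close_job())"
```

```text
the job is handed in; nothing more can be done
None
```

The trays are stacked where the deep tray stood: middle on deep, shallow on middle, lid on top, cut ends all the same way. I handed the job in at about 31 s of the 72 s. I set the lid aside on the mat first, then stacked from the bottom up. Each piece was lowered onto the one below until it was almost home before I let go, and the wrist force stayed at a few newtons.

**Stack is home:** I fitted the whole stack in the last wrist picture. The all-home model left a 2.3 % silhouette error, against about 6.4 % when any piece was assumed 10 mm high. It puts the stack at (0.561, -0.340), yaw -0.627. I measured the deep tray at (0.5615, -0.3403), yaw -0.625, before stacking, so it has hardly moved.

**Weaker check:** The scene camera's fit was poor, at about 42 % error, because shadows spoiled the mask. It favoured all-home over anything raised, but it gave a slightly smaller error (41 %) with the lid 3 mm lower. I don't count it as proof.

**Spools and cone:** Both spools were within about 2 pixels of their starting places in the top view. The cone still showed upright in the scene view, but the top view did not detect it at the end, so I didn't measure its position again. I did not measure contact with the tool rack, but no move came near it.

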